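Put the flat shoehorns away in the fall-front cupboard

TASK

First pull the cupboard's flap fully down. Then put every shoehorn that is lying on the ash shelf away in the cupboard: slide each one out over the shelf's front edge so that you can get hold of its handle end, carry it across and lay it flat on the cupboard floor, pushed wholly inside behind the front. When all are in, push the flap back up until it is fully shut, and leave everything else where it stands.

Things in the scene. Friction and masses are not known exactly. Their poses are not given: they have to be found in the camera images.
- shelf: fixed raised ash shelf, 380 wide (its y), 300 deep (its x), top 75 above the table, its board 20 thick and open below in front (legs begin 55 behind the front edge). Origin on the table under the middle of the front edge; x points from there to the back, away from the robot; z up. Stands left or right of the cupboard, slightly turned
- shelf_edge (a point): middle of the straight front edge, 75 above the table (axes as the shelf). From the edge to 225 behind it, ash slips 6 high lie on the shelf and leave three straight grooves along x, each 54 wide and open at the front edge, middles at y = -115, 0 and 115; the floor of the grooves is the 75 high shelf top
- cupboard: fixed low ash cupboard, 244 wide. Origin on the table 120 in front of the middle of its front; x points into the cupboard, away from the robot, z up; the front plane is at x = 120. Inside: one solid floor 85 above the table, 220 wide (y from -110 to 110) and 188 deep from the front plane (to x = 308), 40 high, side and back walls 12 thick. The clear plastic top, 125 to 133 above the table, begins 20 behind the front plane
- cupboard_mouth (a point): middle of the front edge of the cupboard's inner floor (axes as the cupboard)
- flap (a joint): angle of the cupboard's front flap, hinged along its bottom: 0 upright and shut, 1.35 fully down towards the robot (9 degrees short of level). A stiff hinge (0.45 N m friction): it stays at any angle where it is left. May start ajar by up to 0.25
- flap_bar (a point): middle of the brass handle bar, 10 thick, 100 long across (along the cupboard's y), on two stubs at its ends, held 40 beyond the flap's free edge in the plane of the flap, so it can be pinched from above at any flap angle; 165 from the hinge line; 200 above the table when shut
- flap_hinge (a point): middle of the flap's hinge line, 35 above the table, 6 in front of the front plane. The flap is 12 thick, 244 wide, 125 from hinge to free edge, with slats on its outer face
- horn1: flat rigid tortoiseshell-effect plastic shoehorn, 165 long, 2.5 thick, 25 g: handle 40 wide with a round end towards the robot, then (from 7.5 past the middle) a blade 46 wide. Starts sunk in a groove, 10 to 60 behind the edge, no finger room beside it; slides easily on the waxed ash when pressed lightly from above. Origin: mid-length, underside; x from handle to blade, z up. One of up to three, may be absent
- horn1_end (a point): tip of the handle end of horn1, 82.5 from the origin along -x, mid-thickness
- horn2: flat rigid tortoiseshell-effect plastic shoehorn, 165 long, 2.5 thick, 25 g: handle 40 wide with a round end towards the robot, then (from 7.5 past the middle) a blade 46 wide. Starts sunk in a groove, 10 to 60 behind the edge, no finger room beside it; slides easily on the waxed ash when pressed lightly from above. Origin: mid-length, underside; x from handle to blade, z up. One of up to three, may be absent
- horn2_end (a point): tip of the handle end of horn2, 82.5 from the origin along -x, mid-thickness
- horn3: flat rigid tortoiseshell-effect plastic shoehorn, 165 long, 2.5 thick, 25 g: handle 40 wide with a round end towards the robot, then (from 7.5 past the middle) a blade 46 wide. Starts sunk in a groove, 10 to 60 behind the edge, no finger room beside it; slides easily on the waxed ash when pressed lightly from above. Origin: mid-length, underside; x from handle to blade, z up. One of up to three, may be absent
- horn3_end (a point): tip of the handle end of horn3, 82.5 from the origin along -x, mid-thickness
- tree1: lacquered mahogany shoe tree, two blocks on a steel rod, about 200 x 50 x 34, lying at the back of the shelf (bystander); origin under its middle
- tree2: the other mahogany shoe tree, same size, on the table to the robot's far left (bystander); origin under its middle
- dish: small blue enamelled tin dish, 68 across, 22 high, at the back of the shelf (bystander); origin under its middle
- polish: small dark metal polish tin, 36 across, 22 high, standing on the slip between two of the shelf's grooves (bystander); origin under its middle
- brush: shoe brush, about 170 long, lying on the clear top of the cupboard (bystander)
- stretcher: chrome shoe stretcher with a turning key, about 270 long, on the table to the robot's far right (bystander); origin under its middle
Not all that is in view belongs to the job. What is shaped like the horn2 but blue or white is not meant.

How it is judged:
By the outcome, as a careful person would: the job done as asked, in the order asked, and still so for the second after the job is handed in, with the robot touching nothing.
Of horn1, horn2, horn3 only 2 to 3 are there at a start; the rules pass over those that are not, and their reading is None.
At some moment in a run one of horn1, horn2, horn3 may be knocked a few centimetres aside while the robot is not near it.
It also fails if it takes over 210 s, if anything falls off the work surface, if the arm or the gripper's body presses on something with over 40 N, if the wrist force passes 120 N, or if a joint passes its speed limit or range.

ROBOT

A 6-joint arm with a two-finger parallel gripper is mounted at the origin on the work surface. World frame = base frame: x ahead of the robot, y to its left, z up, the work surface at z = 0. Lengths are in m, angles in degrees, forces in N, time in s.
With the tool pointing down it reaches from about 0.35 to 0.85 m from the base axis. Payload 8.1 kg.
Tool frame: the origin (TCP) lies midway between the tips of the shut fingers; the grasp point (between the pads) lies 19 mm behind it (r.grasp_offset is the distance from the TCP to the grasp point, in m); y points along the fingers, z is the direction in which the jaws open and shut, and the axes are right-handed (so a half turn about y gives the same grasp; the last joint's range is limited). The gripper opens to 85 mm and grips with 20 to 120 N. Pads are 22 mm wide; open, the fingers measure 114 mm over their backs; the gripper's body (76 mm by 85 mm) begins 54 mm behind the grasp point. The pads swing forward as they close: fully open they stand 13 mm farther back than shut.
Start: joints at [70.222, 7.471, 85.268, -0, 87.261, -4.893], TCP at [0.154, 0.58, 0.231] pointing down, gripper open.
Joint ranges: [-169.43, 169.43], [-51.17, 129.36], [1.28, 143.12], [-76.62, 256.62], [0, 156.53], [-152.29, 152.29]. Speed limits (degrees/s): [136.94, 136.94, 159.86, 180, 180, 180].

INTERFACE

Orientations are given as [roll, pitch, yaw] about the fixed x, y, z axes, in that order (R = Rz(yaw) Ry(pitch) Rx(roll)).
In Python, from workcell import state, read_camera, calibration, r gives the robot as it stands.
- The arm moves only by the shell command python3 -m handwheel 'ROWS' [FORCE]. ROWS is JSON, a list of rows, each an object with "claw": the finger opening in mm, from 0 to 85.4; "linear": the shift along the tool's x, y, z in mm, a list of three; "delta_rot": the turn, a rotation vector about the tool's x, y, z in degrees, a list of three. In form: [{"claw": claw, "linear": [tx, ty, tz], "delta_rot": [wx, wy, wz]}, ...]. A call has 1 to 8 rows; each row is the pose to reach, as a shift and turn from the pose commanded when the call began, along the tool's axes at that moment; what a row does not reach only later rows make up. A row lasts 1/8 s, in which the tool goes at most 62.5 mm and 10.7 degrees, less where a joint would pass 70% of its speed; a pose out of reach is approached as far as the arm can. A call with a gripper value outside its range is refused whole. The fingers move at their own pace and stop on an object; FORCE is the grip in N (left out, the last holds). Time passes only in rows, so rows that repeat a pose let the fingers close. It gives the time, the measured TCP pose, the force and the opening at its end, in the units of the state.
- state(): the state, without advancing time (a new reading comes with each control period).
- read_camera(name): name is "side" or "top" or "wrist"; returns the picture (420x560x3 uint8, blue, green, red); there is no depth.
- calibration(name): a dict with "camera_matrix" (3x3 intrinsics, pixels), "k1" (the pictures are not rectified: a ray, as slopes to the right and down, at radius r is drawn at 1 + k1 r^2 times it, then the intrinsics apply), "rvec" (rotation vector, rad) and "tvec" (3), from world to camera coordinates, as OpenCV has them; the wrist camera has in their place "T_tool_cam" (4x4, takes a point from camera to tool coordinates, whose origin is the TCP and whose axes are the tool frame's). Camera axes: x right, y down, z forward; pixel columns grow to the right and rows downward; lengths in m; the calibration is good to about 2 mm. A picture is of the moment at which its call begins: read the wrist's pose just before it. calibration takes no time and is no camera call.
- r.sign_off(): hands the job in, once; it reports no verdict.
The state is a dict: "time": time; "joints": joint angles; "joint_vel": joint speeds; "effort": joint torques, N m; "tcp_pos": TCP position; "ee_rot": TCP orientation; "force": force on the tool from outside, world axes, zero at the start; "moment": the same for the moment, N m; "finger_gap": finger opening in m.
Only numpy, scipy, OpenCV 4.12 (cv2) and the standard library are available. Lean on these libraries where they do the work, as an engineer would, in place of code of your own. Each camera call takes 0.05 s, during which the arm holds its last target.

## Working session

There is one attempt and no reset: what is moved stays moved. The work goes in short steps, Python scripts to look and compute and a shell command to move; the robot and the scene stay as the last step left them, time stands still between calls to the robot, and variables do not carry over. Pictures are saved under pics/ and viewed, and the job is handed in when it is done.

```bash
ls; mkdir -p pics
python3 - <<'E'
from workcell import state, read_camera, calibration, r
import cv2,numpy as np
s=state();print(s)
for n in ["side","top","wrist"]:
    c=calibration(n);print(n,c)
    cv2.imwrite(f"pics/{n}0.png",read_camera(n))
E
```

```text
pics
{'time': 0.0, 'joints': array([ 7.02207952e+01,  7.51564244e+00,  8.53297421e+01,  6.98507248e-04,
        8.72613005e+01, -4.89368230e+00]), 'joint_vel': array([-0.02386507,  0.0487266 ,  0.03654231,  0.03359067,  0.06815466,
        0.04210892]), 'effort': array([ 7.74746459e-04, -5.69386017e+01, -5.00558460e+01, -2.59854332e-04,
        1.46781880e-02,  8.67959528e-06]), 'tcp_pos': array([0.1539263 , 0.57934909, 0.23023442]), 'ee_rot': array([-9.01062367e+01,  9.79609277e-03, -1.48855656e+01]), 'force': array([ 0.56852869, -0.45698103,  0.8401405 ]), 'moment': array([ 0.01338802, -0.00470404,  0.00386187]), 'finger_gap': 0.08551434605620488}
side {'camera_matrix': array([[424.43283365,   0.        , 274.33576253],
       [  0.        , 424.43283365, 212.27487818],
       [  0.        ,   0.        ,   1.        ]]), 'k1': -0.04483073857945137, 'rvec': array([ 2.30250452, -0.35692601,  0.18631643]), 'tvec': array([-0.48333516,  0.19352692,  1.19407382])}
top {'camera_matrix': array([[380.87718292,   0.        , 281.64302802],
       [  0.        , 380.87718292, 211.96261592],
       [  0.        ,   0.        ,   1.        ]]), 'k1': -0.042123143144440094, 'rvec': array([ 2.15518177, -2.09152914,  0.21370798]), 'tvec': array([-0.0132741 ,  0.49368646,  1.37828097])}
wrist {'camera_matrix': array([[344.00018949,   0.        , 274.65631705],
       [  0.        , 344.00018949, 210.85386004],
       [  0.        ,   0.        ,   1.        ]]), 'k1': -0.021521385219713585, 'T_tool_cam': array([[ 8.47197826e-04,  9.64049833e-01,  2.65720155e-01,
        -6.74138878e-02],
       [-9.93117287e-04, -2.65719308e-01,  9.64049928e-01,
        -1.43026751e-01],
       [ 9.99999148e-01, -1.08063228e-03,  7.32297735e-04,
        -2.93318340e-04],
       [ 0.00000000e+00,  0.00000000e+00,  0.00000000e+00,
         1.00000000e+00]])}
```

View pics/side0.png

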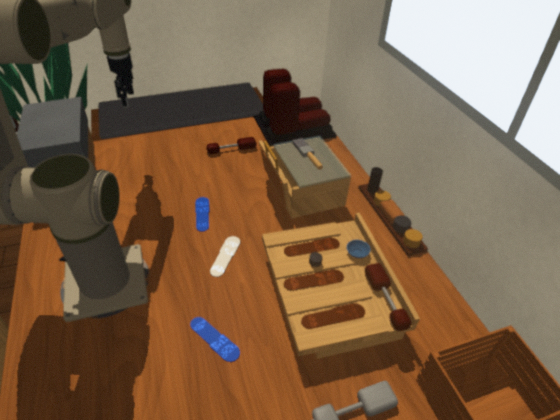

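View pics/top0.png

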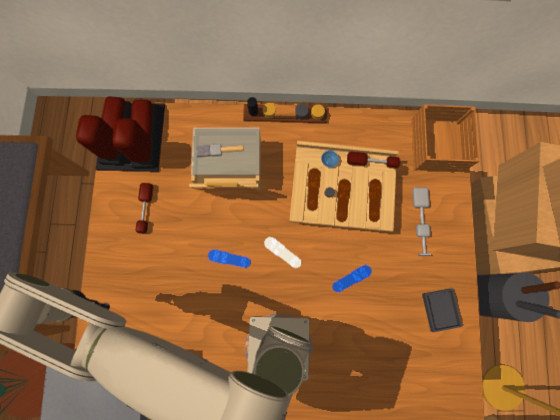

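View pics/wrist0.png

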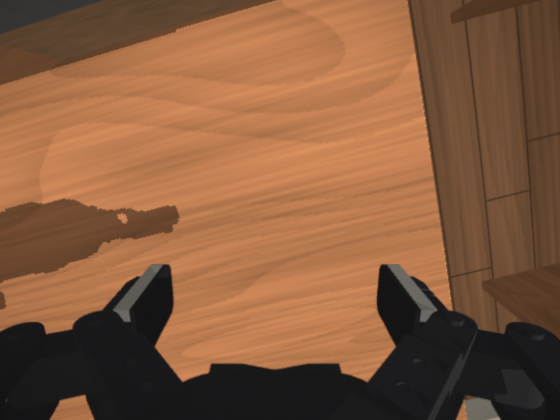

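The top view shows the cupboard at about (225,155). On the shelf, three tortoiseshell horns lie in the grooves at about (314,188), (344,200) and (375,200). The blue and white look-alikes on the table, at (230,259), (283,251) and (352,278), are not meant. I'll enlarge this view to confirm.

```bash
cat > h.py <<'E'
import numpy as np,cv2
from scipy.spatial.transform import Rotation as R
from workcell import state, read_camera, calibration, r
def Tool(s):
    T=np.eye(4);T[:3,:3]=R.from_euler('xyz',s['ee_rot'],degrees=True).as_matrix();T[:3,3]=s['tcp_pos'];return T
def ext(n,s=None):
    c=calibration(n)
    if n=='wrist':
        T=Tool(s)@c['T_tool_cam'];W=np.linalg.inv(T)
    else:
        W=np.eye(4);W[:3,:3]=cv2.Rodrigues(c['rvec'])[0];W[:3,3]=c['tvec']
    return c,W
def dist(c): return np.array([c['k1'],0,0,0,0.])
def cast(n,px,z,s=None):
    c,W=ext(n,s);px=np.atleast_2d(np.array(px,float))
    u=cv2.undistortPoints(px[:,None],c['camera_matrix'],dist(c))[:,0]
    d=np.c_[u,np.ones(len(u))]@W[:3,:3];o=-W[:3,:3].T@W[:3,3]
    return o+d*((z-o[2])/d[:,2])[:,None]
def proj(n,P,s=None):
    c,W=ext(n,s);P=np.atleast_2d(np.array(P,float))
    return cv2.projectPoints(P,cv2.Rodrigues(W[:3,:3])[0],W[:3,3],c['camera_matrix'],dist(c))[0][:,0]
def tri(n1,p1,n2,p2,s=None):
    A=[];b=[]
    for n,p in((n1,p1),(n2,p2)):
        c,W=ext(n,s);u=cv2.undistortPoints(np.array([[p]],float),c['camera_matrix'],dist(c))[0,0]
        for k in(0,1):
            A.append(W[k,:3]-u[k]*W[2,:3]);b.append(u[k]*W[2,3]-W[k,3])
    x=np.linalg.lstsq(np.array(A),np.array(b),rcond=None);return x[0],x[1]
def snap(n,f,box=None,sc=1):
    s=state();im=read_camera(n);cv2.imwrite('pics/raw_'+f,im)
    if box: im=im[box[1]:box[3],box[0]:box[2]]
    if sc!=1: im=cv2.resize(im,None,fx=sc,fy=sc,interpolation=cv2.INTER_CUBIC)
    cv2.imwrite('pics/'+f,im);return s
E
python3 - <<'E'
import cv2
im=cv2.imread('pics/top0.png');cv2.imwrite('pics/t0a.png',cv2.resize(im[90:250,180:410],None,fx=3.4,fy=3.4,interpolation=cv2.INTER_CUBIC))
im=cv2.imread('pics/side0.png');cv2.imwrite('pics/s0a.png',cv2.resize(im[125:360,240:420],None,fx=2.5,fy=2.5,interpolation=cv2.INTER_CUBIC))
E
```

```text
(no output)
```

View pics/t0a.png

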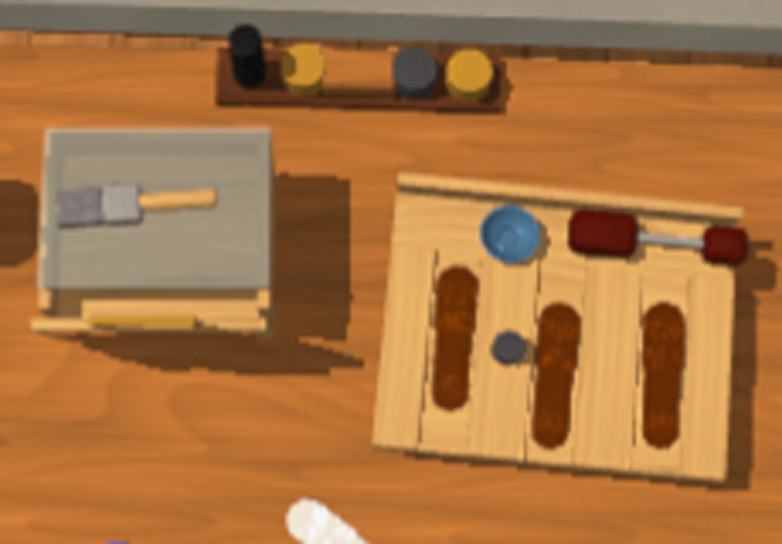

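View pics/s0a.png

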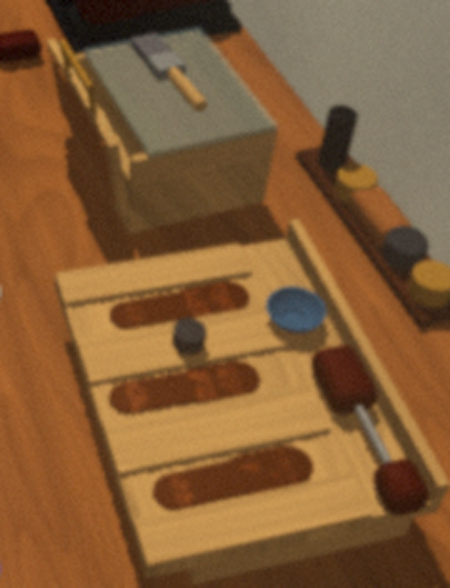

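The enlarged crop confirms three brown tortoiseshell horns lying in the shelf's grooves. The cupboard carries a brass bar on its flap and the brush on its top. Next I measure these.

Run:
```python
from h import *
f=lambda a:np.array(a)/3.4+[180,90]
im=cv2.imread('pics/top0.png')
P=cast('top',f([[375,445],[725,479],[395,190],[735,222]]),.081);print('shelf',P.round(4))
Q=cast('top',f([[46,130],[270,130],[40,288],[270,288]]),.133);print('cup top',Q.round(4))
B=cast('top',f([[92,320],[195,322]]),.2);print('bar',B.round(4))
for a,b in((B[0],B[1]),(P[1],P[0]),(Q[1],Q[0]),(Q[3],Q[2])): d=b-a;print(np.linalg.norm(d[:2]),np.degrees(np.arctan2(d[1],d[0]))-90)
hs=cv2.cvtColor(im,cv2.COLOR_BGR2HSV)
sub=im[140:235,285:400]
m=((sub[:,:,2]>1.9*sub[:,:,1].astype(int)) &(sub[:,:,2]<150)).astype(np.uint8)
n,l,st,ce=cv2.connectedComponentsWithStats(m)
for i in range(1,n):
    if st[i,4]>80:
        ys,xs=np.where(l==i);p=np.c_[xs,ys]+[285,140.]
        W=cast('top',p,.0775)[:,:2];c=W.mean(0);u=np.linalg.svd(W-c)[2][0];u*=np.sign(u[0]);t=(W-c)@u
        print('horn',st[i],(c).round(4),u.round(3),'len',np.ptp(t),'mid',(c+u*(t.max()+t.min())/2).round(4),'tip',(c+u*t.min()).round(4))
```

```text
shelf [[ 0.4553 -0.0307  0.081 ]
 [ 0.4298 -0.4069  0.081 ]
 [ 0.7442 -0.046   0.081 ]
 [ 0.7199 -0.4266  0.081 ]]
cup top [[0.781  0.3352 0.133 ]
 [0.7885 0.0928 0.133 ]
 [0.6033 0.328  0.133 ]
 [0.6107 0.0855 0.133 ]]
bar [[0.5523 0.2574 0.2   ]
 [0.5534 0.1548 0.2   ]]
0.10262673095858636 -179.38209328348154
0.3770724307975415 -3.8828337545923546
0.24254465958497318 1.7560899320903047
0.24258576756293965 1.7673779061805561
horn [ 63  12  19  13 229] [ 0.7049 -0.2774] [0.034 0.999] len 0.06910803598872525 mid [ 0.7049 -0.2775] tip [ 0.7037 -0.312 ]
horn [102  17  13  11 128] [ 0.6951 -0.415 ] [ 0.085 -0.996] len 0.048669139561316146 mid [ 0.6951 -0.4146] tip [ 0.693  -0.3904]
horn [ 23  29  12  41 384] [ 0.5811 -0.1125] [ 0.998 -0.06 ] len 0.1548966184442348 mid [ 0.5793 -0.1124] tip [ 0.502  -0.1077]
horn [ 52  40  13  41 402] [ 0.5428 -0.2232] [ 0.996 -0.086] len 0.1542991324021854 mid [ 0.5408 -0.223 ] tip [ 0.464  -0.2164]
horn [ 84  40  12  41 401] [ 0.5469 -0.341 ] [ 0.998 -0.056] len 0.15377771341723934 mid [ 0.5447 -0.3409] tip [ 0.468  -0.3366]
```

Run:
```python
from h import *
f=lambda a:np.array(a)/3.4+[180,90]; g=lambda a:np.array(a)/2.5+[240,125]
for a,b in (([92,320],[63,40]),([195,322],[92,90]),([375,445],[57,272]),([725,479],[148,572])):
    print(tri('top',f(a),'side',g(b)))
im=cv2.imread('pics/top0.png');cv2.imwrite('pics/t0b.png',cv2.resize(im[165:195,185:265],None,fx=9,fy=9,interpolation=cv2.INTER_CUBIC))
im=cv2.imread('pics/side0.png');cv2.imwrite('pics/s0b.png',cv2.resize(im[130:210,250:310],None,fx=7,fy=7,interpolation=cv2.INTER_CUBIC))
```

```text
(array([0.55502594, 0.25726621, 0.19917438]), array([1.23588964e-05]))
(array([0.55978245, 0.15548495, 0.18966763]), array([2.56127338e-05]))
(array([ 0.45824893, -0.03109319,  0.08271767]), array([2.09148281e-05]))
(array([ 0.43183534, -0.41003078,  0.07119774]), array([6.70410311e-07]))
```

View pics/t0b.png

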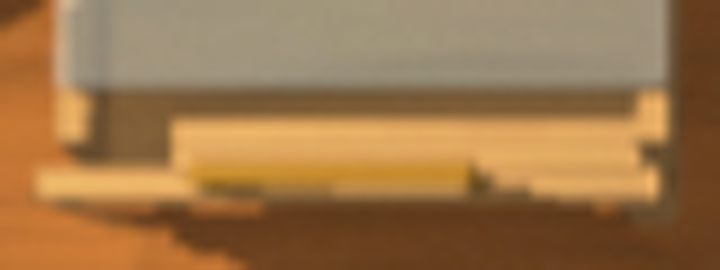

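View pics/s0b.png

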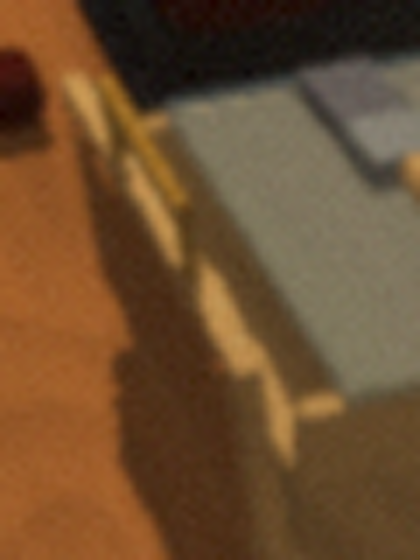

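```bash
cat >> h.py <<'E'
def go(p,rot,s=None):
    s=s or state();T=Tool(s)
    l=T[:3,:3].T@(np.array(p)-T[:3,3])*1000
    w=(R.from_matrix(T[:3,:3]).inv()*R.from_euler('xyz',rot,degrees=True)).as_rotvec(degrees=True)
    print('go linear',l.round(1).tolist(),'rot',w.round(1).tolist())
E
python3 -c "
from h import *
go([.555,.206,.30],[-90,0,-88.2])"
```

```text
go linear [483.5, -69.2, -258.0] rot [0.1, 73.3, 0.0]
```

```bash
python3 -m handwheel '[{"claw":85,"linear":[60,-69,-32],"delta_rot":[0.1,10,0]},{"claw":60,"linear":[121,-69,-64],"delta_rot":[0.1,20,0]},{"claw":40,"linear":[181,-69,-97],"delta_rot":[0.1,30,0]},{"claw":40,"linear":[242,-69,-129],"delta_rot":[0.1,40,0]},{"claw":40,"linear":[302,-69,-161],"delta_rot":[0.1,50,0]},{"claw":40,"linear":[363,-69,-194],"delta_rot":[0.1,60,0]},{"claw":40,"linear":[423,-69,-226],"delta_rot":[0.1,68,0]},{"claw":40,"linear":[483.5,-69,-258],"delta_rot":[0.1,73.3,0]}]'
python3 -m handwheel '[{"claw":40,"linear":[0,0,0],"delta_rot":[0,0,0]},{"claw":40,"linear":[0,0,0],"delta_rot":[0,0,0]}]'
python3 -c "
from h import *
s=snap('wrist','w1.png');print(s['joints'],s['tcp_pos'],s['ee_rot'],s['finger_gap'],s['force'])
go([.555,.206,.30],[-90,0,-88.2],s)
print(proj('wrist',[[.555,.206,.196]],s))"
```

```text
time: 1.15
tcp_pos: [0.5057, 0.2516, 0.3001]
ee_rot: [-89.9, 0.1, -88.4]
force: [0.1, 0.7, 0.9]
finger_gap: 0.0399
time: 1.4
tcp_pos: [0.5044, 0.2532, 0.2998]
ee_rot: [-90.0, 0.1, -88.2]
force: [0.1, 0.7, -0.2]
finger_gap: 0.0401
[2.14133428e+01 8.42740938e-01 8.51316926e+01 5.51096582e-02
 9.39947496e+01 1.96239015e+01] [0.50437015 0.25316834 0.29976184] [-8.99894339e+01  6.21309771e-02 -8.82066989e+01] 0.04006767824816816 [ 0.07497067  0.65627326 -0.22339618]
go linear [48.7, -0.3, 49.1] rot [-0.0, -0.0, -0.1]
[[337.80252509 270.08979644]]
```

View pics/w1.png

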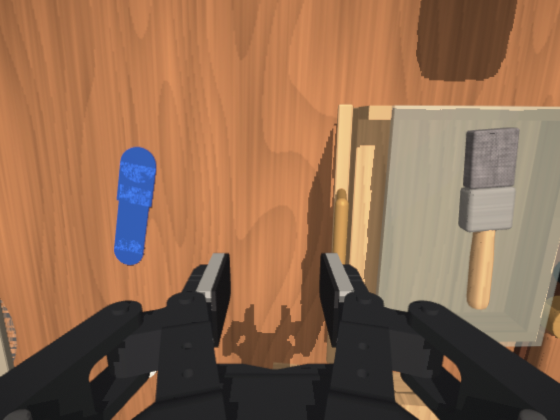

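The wrist view shows the round brass bar at (341,190–260), slightly right of the predicted column 338.

Run:
```python
from h import *
s=state();print(cast('wrist',[[341,194],[341,230],[341,255],[345,107],[388,115],[382,300]],.196,s).round(4));print(cast('wrist',[[396,108],[381,332]],.133,s))
go([.556,.206,.24],[-90,0,-88.2],s)
```

```text
[[0.5522 0.2675 0.196 ]
 [0.5545 0.2397 0.196 ]
 [0.5562 0.2194 0.196 ]
 [0.55   0.3289 0.196 ]
 [0.5803 0.3246 0.196 ]
 [0.5925 0.1815 0.196 ]]
[[0.60663854 0.33163283 0.133     ]
 [0.61905453 0.10876245 0.133     ]]
go linear [49.5, 59.9, 50.4] rot [-0.0, 0.1, -0.1]
```

```bash
python3 -m handwheel '[{"claw":40,"linear":[25,0,25],"delta_rot":[0,0,0]},{"claw":40,"linear":[49.5,20,51],"delta_rot":[0,0,0]},{"claw":40,"linear":[49.5,50,51],"delta_rot":[0,0,0]},{"claw":40,"linear":[49.5,80,51],"delta_rot":[0,0,0]},{"claw":40,"linear":[49.5,100,51],"delta_rot":[0,0,0]},{"claw":40,"linear":[49.5,116,51],"delta_rot":[0,0,0]},{"claw":40,"linear":[49.5,116,51],"delta_rot":[0,0,0]}]' 20
python3 -c "
from h import *
s=snap('wrist','w2.png');s2=snap('side','s2.png',(220,100,400,240),4)"
```

```text
time: 2.33
tcp_pos: [0.5564, 0.2059, 0.1831]
ee_rot: [-90.0, 0.0, -88.1]
force: [0.2, 0.3, -0.2]
finger_gap: 0.0401
```

View pics/w2.png

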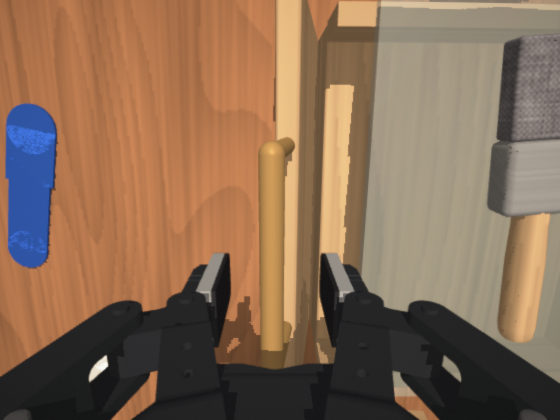

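View pics/s2.png

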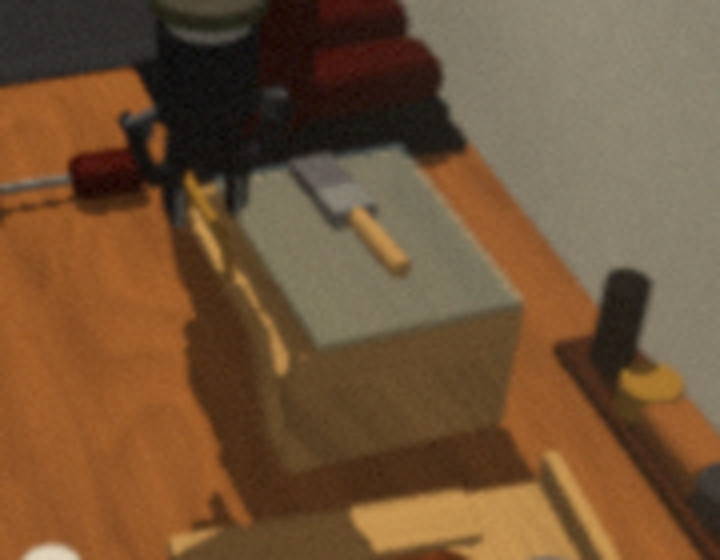

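The fingers straddle the round bar: bar at column 272, fingers centred at 275. I'll close on it and follow the arc partway.

```bash
python3 -m handwheel '[{"claw":5,"linear":[0,0,0],"delta_rot":[0,0,0]},{"claw":5,"linear":[0,0,0],"delta_rot":[0,0,0]},{"claw":5,"linear":[0,0,0],"delta_rot":[0,0,0]},{"claw":5,"linear":[0,0,0],"delta_rot":[0,0,0]}]' 20
python3 -m handwheel '[{"claw":5,"linear":[0,3,-16],"delta_rot":[0,0,0]},{"claw":5,"linear":[0,8,-31.6],"delta_rot":[0,0,0]},{"claw":5,"linear":[0,14,-47],"delta_rot":[0,0,0]},{"claw":5,"linear":[0,22.4,-61.3],"delta_rot":[0,0,0]},{"claw":5,"linear":[0,32,-75],"delta_rot":[0,0,0]},{"claw":5,"linear":[0,42.4,-87.5],"delta_rot":[0,0,0]},{"claw":5,"linear":[0,42.4,-87.5],"delta_rot":[0,0,0]}]'
python3 -c "
from h import *
s=snap('wrist','w3.png');s2=snap('side','s3.png',(220,100,400,240),4)"
```

```text
time: 2.92
tcp_pos: [0.5577, 0.2057, 0.1855]
ee_rot: [-89.8, 0.1, -88.2]
force: [-3.0, 0.2, 5.3]
finger_gap: 0.0091
time: 3.8
tcp_pos: [0.4689, 0.2029, 0.1411]
ee_rot: [-90.0, 0.1, -88.2]
force: [-1.7, 0.6, -3.3]
finger_gap: 0.009
```

View pics/s3.png

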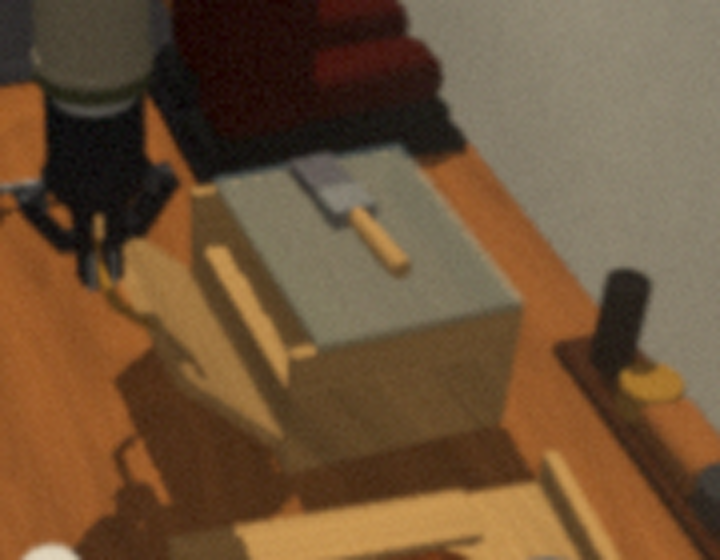

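The flap is following; it stands well open with the bar still in the jaws. I'll continue to the stop.

```bash
python3 -m handwheel '[{"claw":5,"linear":[0,12,-11.5],"delta_rot":[0,0,0]},{"claw":5,"linear":[0,24.7,-21.7],"delta_rot":[0,0,0]},{"claw":5,"linear":[0,38.6,-30.7],"delta_rot":[0,0,0]},{"claw":5,"linear":[0,53.3,-38.1],"delta_rot":[0,0,0]},{"claw":5,"linear":[0,68.7,-44.1],"delta_rot":[0,0,0]},{"claw":5,"linear":[0,78,-46.9],"delta_rot":[0,0,0]},{"claw":5,"linear":[0,85,-48.6],"delta_rot":[0,0,0]},{"claw":5,"linear":[0,85,-48.6],"delta_rot":[0,0,0]}]'
python3 -m handwheel '[{"claw":5,"linear":[0,2,0],"delta_rot":[0,0,0]},{"claw":5,"linear":[0,4,0],"delta_rot":[0,0,0]},{"claw":5,"linear":[0,4,0],"delta_rot":[0,0,0]}]'
```

```text
time: 4.9
tcp_pos: [0.4225, 0.2016, 0.0572]
ee_rot: [-89.8, 0.1, -88.2]
force: [2.4, 0.1, 7.6]
finger_gap: 0.0092
time: 5.28
tcp_pos: [0.4225, 0.2021, 0.0548]
ee_rot: [-89.8, 0.1, -88.2]
force: [-5.8, -2.1, 25.5]
finger_gap: 0.0092
```

25 N of resistance means the flap is at its stop. I'll release, lift, move toward the shelf and turn back.

```bash
python3 -m handwheel '[{"claw":32,"linear":[0,2,0],"delta_rot":[0,0,0]},{"claw":32,"linear":[0,2,0],"delta_rot":[0,0,0]},{"claw":32,"linear":[0,0,0],"delta_rot":[0,0,0]},{"claw":32,"linear":[0,-40,0],"delta_rot":[0,0,0]},{"claw":32,"linear":[0,-90,0],"delta_rot":[0,0,0]},{"claw":20,"linear":[0,-150,0],"delta_rot":[0,0,0]},{"claw":5,"linear":[0,-200,0],"delta_rot":[0,0,0]},{"claw":5,"linear":[0,-200,0],"delta_rot":[0,0,0]}]'
python3 -c "
from h import *
snap('top','t4.png',(180,90,410,260),3.4);snap('side','s4.png',(220,100,400,240),4)
go([.50,-.10,.25],[-90,0,-4])"
```

```text
time: 6.28
tcp_pos: [0.4234, 0.202, 0.2577]
ee_rot: [-89.5, 0.2, -88.2]
force: [0.1, 0.2, 0.1]
finger_gap: 0.0054
go linear [303.5, 2.3, 69.2] rot [-0.1, -84.2, 0.0]
```

View pics/s4.png

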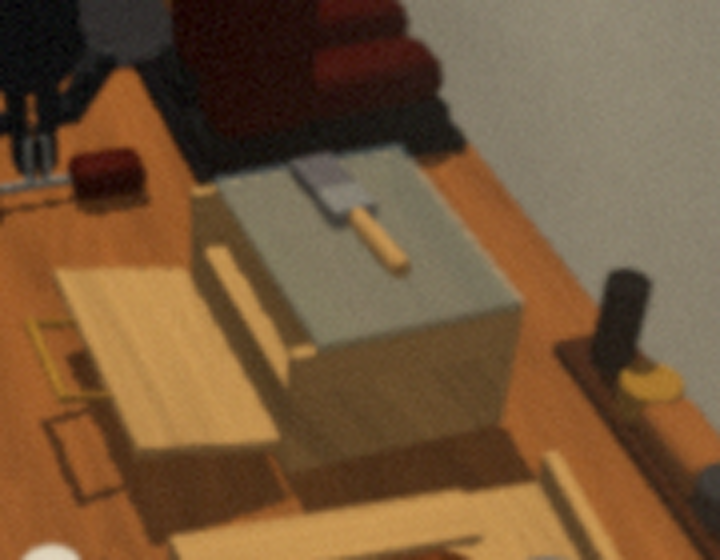

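View pics/t4.png

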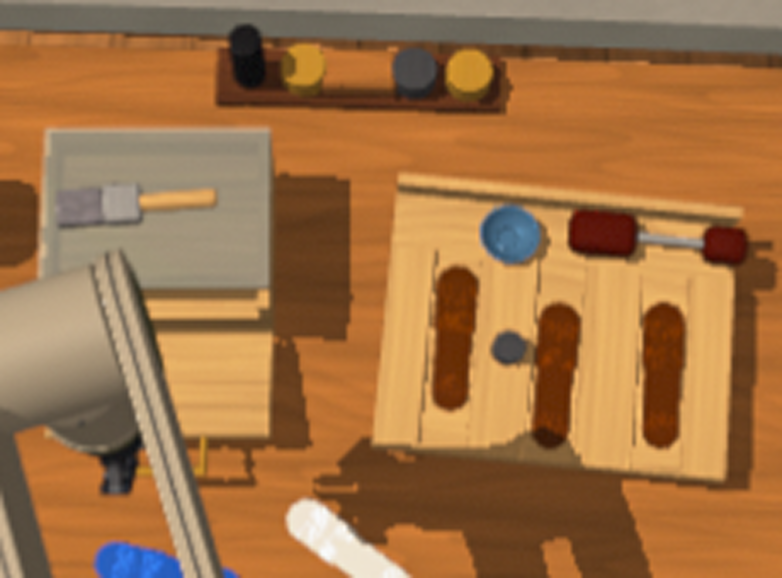

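The flap is fully down, with the bar low in front, and all three horns are unmoved. Next an overview from the wrist camera above the shelf.

```bash
python3 -c "
from h import *
go([.47,-.2,.28],[-90,0,-4])"
```

```text
go linear [402.5, -27.8, 36.1] rot [-0.1, -84.2, 0.0]
```

```bash
python3 -m handwheel '[{"claw":0,"linear":[45,-28,4],"delta_rot":[0,-10,0]},{"claw":0,"linear":[90,-28,9],"delta_rot":[0,-20,0]},{"claw":0,"linear":[135,-28,13],"delta_rot":[0,-30,0]},{"claw":0,"linear":[180,-28,17],"delta_rot":[0,-40,0]},{"claw":0,"linear":[225,-28,20],"delta_rot":[0,-50,0]},{"claw":0,"linear":[270,-28,25],"delta_rot":[0,-60,0]},{"claw":0,"linear":[315,-28,29],"delta_rot":[0,-70,0]},{"claw":0,"linear":[360,-28,33],"delta_rot":[0,-80,0]}]'
python3 -c "
from h import *
go([.47,-.2,.28],[-90,0,-4])"
```

```text
time: 7.38
tcp_pos: [0.4645, -0.1587, 0.2776]
ee_rot: [-89.9, 0.2, -7.9]
force: [0.1, 0.0, -0.3]
finger_gap: 0.0003
go linear [11.1, -2.5, -40.1] rot [-0.1, -3.9, -0.2]
```

```bash
python3 -m handwheel '[{"claw":0,"linear":[11,-2.5,-40],"delta_rot":[0,-4,0]},{"claw":0,"linear":[11,-2.5,-40],"delta_rot":[0,-4,0]},{"claw":0,"linear":[11,-2.5,-40],"delta_rot":[0,-4,0]}]'
python3 -c "
from h import *
s=snap('wrist','w5.png')"
```

```text
time: 7.75
tcp_pos: [0.4699, -0.1981, 0.2808]
ee_rot: [-89.8, 0.1, -4.3]
force: [-0.9, 0.8, 0.9]
finger_gap: -0.0003
```

View pics/w5.png

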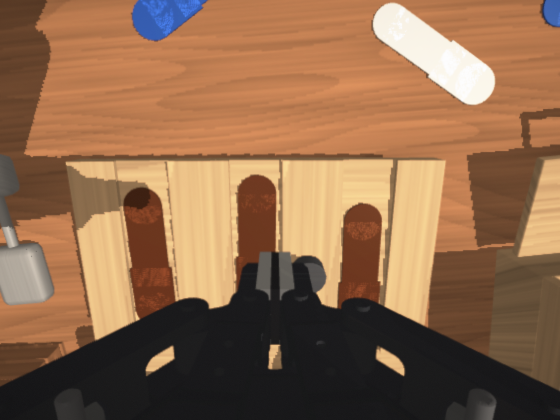

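The wrist view (up = toward the robot, right = +y) shows the shelf edge from (68,160) to (443,160). The handle tips are at (143,187), (257,176) and (362,204).

Run:
```python
from h import *
s=state()
E=cast('wrist',[[68,160],[443,160]],.081,s);print('edge',E.round(4));d=E[1]-E[0];print(np.linalg.norm(d),np.degrees(np.arctan2(d[1],d[0]))-90, E.mean(0))
for n,p in zip('CBA',[[[143,187],[126,210],[161,206]],[[257,175.5],[239,200],[276,200]],[[362,204],[344,230],[381,230]]]):
    print(n,cast('wrist',p,.0775,s).round(4).tolist())
```

```text
edge [[ 0.4289 -0.4015  0.081 ]
 [ 0.4571 -0.0271  0.081 ]]
0.375533833048204 -4.29766099239562 [ 0.44301512 -0.21430082  0.081     ]
C [[0.4625, -0.3324, 0.0775], [0.4854, -0.3545, 0.0775], [0.4839, -0.3171, 0.0775]]
B [[0.4595, -0.2144, 0.0775], [0.4837, -0.2353, 0.0775], [0.4865, -0.197, 0.0775]]
A [[0.4975, -0.1079, 0.0775], [0.5247, -0.1273, 0.0775], [0.5277, -0.0878, 0.0775]]
```

```bash
cat >> h.py <<'E'
SH=np.array([.443,-.2165]);YS=-4.1
def sh(x,y):
    a=np.radians(YS);u=np.array([np.cos(a),np.sin(a)]);v=np.array([-u[1],u[0]]);return SH+x*u+y*v
def tosh(p):
    a=np.radians(YS);u=np.array([np.cos(a),np.sin(a)]);v=np.array([-u[1],u[0]]);d=np.array(p)[...,:2]-SH;return np.stack([d@u,d@v],-1)
E
python3 -c "
from h import *
p=sh(.147,.112)
go([*p,.11],[-90,0,-4.1])"
```

```text
go linear [121.3, 171.4, 91.2] rot [-0.1, -0.1, -0.1]
```

```bash
python3 -m handwheel '[{"claw":0,"linear":[45,30,35],"delta_rot":[0,0,0]},{"claw":0,"linear":[90,60,68],"delta_rot":[0,0,0]},{"claw":0,"linear":[121,90,91],"delta_rot":[0,0,0]},{"claw":0,"linear":[121,130,91],"delta_rot":[0,0,0]},{"claw":0,"linear":[121,171,91],"delta_rot":[0,0,0]},{"claw":0,"linear":[121,190,91],"delta_rot":[0,0,0]},{"claw":0,"linear":[121,196,91],"delta_rot":[0,0,0]},{"claw":0,"linear":[121,196,91],"delta_rot":[0,0,0]}]'
python3 -c "
from h import *
s=snap('wrist','w6.png');print(s['tcp_pos'],s['force'])"
```

```text
time: 8.8
tcp_pos: [0.5989, -0.1167, 0.0883]
ee_rot: [-90.0, -0.2, -4.2]
force: [0.1, 0.8, 1.0]
finger_gap: 0.0003
[ 0.59889087 -0.11669943  0.08828074] [0.12460534 0.76578176 1.04954907]
```

View pics/w6.png

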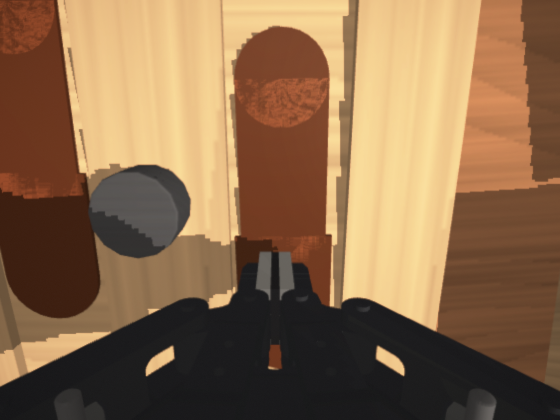

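The closed fingers are over horn A's blade start, at (275,255), and clear of the polish tin at (140,210). Next I lower to light contact.

```bash
python3 -m handwheel '[{"claw":0,"linear":[0,5,2],"delta_rot":[0,0,0]},{"claw":0,"linear":[0,9,3],"delta_rot":[0,0,0]},{"claw":0,"linear":[0,11,3],"delta_rot":[0,0,0]},{"claw":0,"linear":[0,11,3],"delta_rot":[0,0,0]},{"claw":0,"linear":[0,11,3],"delta_rot":[0,0,0]}]'
python3 -m handwheel '[{"claw":0,"linear":[0,0.7,0],"delta_rot":[0,0,0]},{"claw":0,"linear":[0,0.7,0],"delta_rot":[0,0,0]}]'
```

```text
time: 9.48
tcp_pos: [0.5989, -0.1136, 0.0776]
ee_rot: [-89.9, -0.1, -4.2]
force: [-3.9, 2.1, 9.6]
finger_gap: -0.0
time: 9.72
tcp_pos: [0.5991, -0.1137, 0.0775]
ee_rot: [-89.9, -0.2, -4.2]
force: [-5.9, 1.2, 15.0]
finger_gap: -0.0001
```

```bash
python3 -m handwheel '[{"claw":0,"linear":[0,-0.9,0],"delta_rot":[0,0,0]},{"claw":0,"linear":[-10,-0.9,0],"delta_rot":[0,0,0]},{"claw":0,"linear":[-25,-0.9,0],"delta_rot":[0,0,0]},{"claw":0,"linear":[-40,-0.9,0],"delta_rot":[0,0,0]},{"claw":0,"linear":[-55,-0.9,0],"delta_rot":[0,0,0]},{"claw":0,"linear":[-70,-0.9,0],"delta_rot":[0,0,0]},{"claw":0,"linear":[-70,-0.9,0],"delta_rot":[0,0,0]}]'
python3 -c "
from h import *
s=snap('wrist','w7.png');print(s['tcp_pos'],s['force'])"
```

```text
time: 10.6
tcp_pos: [0.5283, -0.1089, 0.0775]
ee_rot: [-90.0, -0.2, -4.2]
force: [-5.0, 1.1, 11.9]
finger_gap: 0.0001
[ 0.52833704 -0.10885189  0.07754951] [-5.01373659  1.13492316 11.94601581]
```

View pics/w7.png

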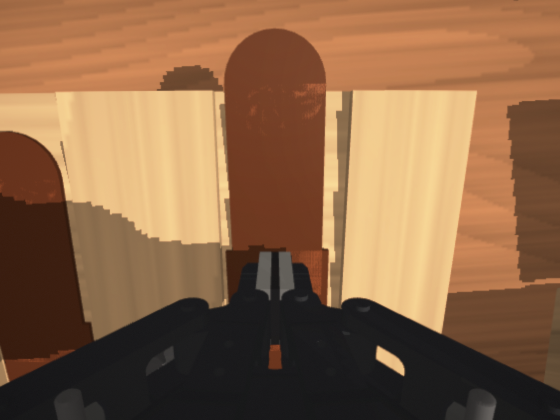

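The horn follows without slipping: its tip at (275,29) is about 24 mm past the edge at row 92. I'll drag it 25 mm more.

```bash
python3 -m handwheel '[{"claw":0,"linear":[-10,0,0],"delta_rot":[0,0,0]},{"claw":0,"linear":[-25,0,0],"delta_rot":[0,0,0]},{"claw":0,"linear":[-25,0,0],"delta_rot":[0,0,0]},{"claw":0,"linear":[-25,-10,0],"delta_rot":[0,0,0]},{"claw":0,"linear":[-35,-40,0],"delta_rot":[0,0,0]},{"claw":0,"linear":[-50,-80,0],"delta_rot":[0,0,0]},{"claw":0,"linear":[-50,-80,0],"delta_rot":[0,0,0]},{"claw":0,"linear":[-50,-80,0],"delta_rot":[0,0,0]}]'
python3 -c "
from h import *
s=snap('wrist','w8.png');print(s['tcp_pos'],s['force'])"
```

```text
time: 11.65
tcp_pos: [0.4785, -0.1049, 0.1559]
ee_rot: [-89.9, -0.1, -4.2]
force: [-0.7, 0.1, -0.3]
finger_gap: 0.0002
[ 0.47847933 -0.10493304  0.1558864 ] [-0.69135407  0.14104566 -0.31473329]
```

View pics/w8.png

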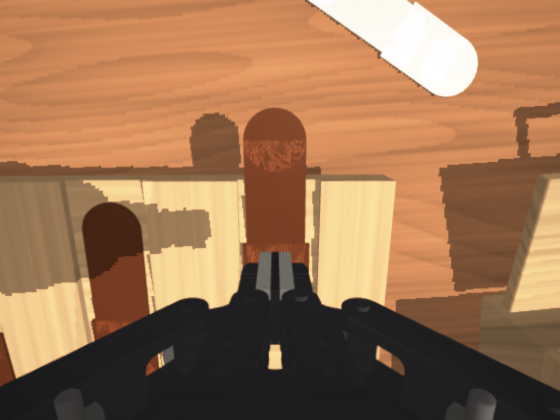

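```bash
python3 -c "
from h import *
s=state()
P=cast('wrist',[[274.5,107.5],[244,165],[305,165]],.0775,s);print(P.round(4),tosh(P).round(4))
E=cast('wrist',[[150,181],[390,181]],.081,s);print(tosh(E))
p=P[0,:2]+np.array([.9974,-.0715])*.032
print(p)
for z in(.12,.066): go([*p,z],[-90,0,-4.1],s)
"
```

```text
[[ 0.4057 -0.0995  0.0775]
 [ 0.4396 -0.1217  0.0775]
 [ 0.4425 -0.0826  0.0775]] [[-0.0456  0.114 ]
 [-0.0102  0.0943]
 [-0.0101  0.1335]]
[[-0.0006552   0.03409836]
 [-0.00020405  0.18801103]]
[ 0.43758478 -0.1018143 ]
go linear [-40.6, 35.2, -0.0] rot [-0.1, -0.1, -0.0]
go linear [-40.6, 89.2, -0.1] rot [-0.1, -0.1, -0.0]
```

Horn A overhangs 45.6 mm. I'll open, go down around the handle 28 mm behind its tip, and grip the sides.

```bash
python3 -m handwheel '[{"claw":58,"linear":[-25,0,0],"delta_rot":[0,0,0]},{"claw":58,"linear":[-44.5,10,0],"delta_rot":[0,0,0]},{"claw":58,"linear":[-44.5,35,0],"delta_rot":[0,0,0]},{"claw":58,"linear":[-44.5,65,0],"delta_rot":[0,0,0]},{"claw":58,"linear":[-44.5,90,0],"delta_rot":[0,0,0]},{"claw":58,"linear":[-44.5,98,0],"delta_rot":[0,0,0]},{"claw":58,"linear":[-44.5,98,0],"delta_rot":[0,0,0]}]'
python3 -c "
from h import *
s=snap('wrist','w9.png');print(s['tcp_pos'],s['force'])"
```

```text
time: 12.58
tcp_pos: [0.4337, -0.1014, 0.0572]
ee_rot: [-89.9, 0.1, -4.2]
force: [-0.7, 0.6, 0.1]
finger_gap: 0.0578
[ 0.43369013 -0.10137089  0.05724296] [-0.73649065  0.60022372  0.10113117]
```

View pics/w9.png

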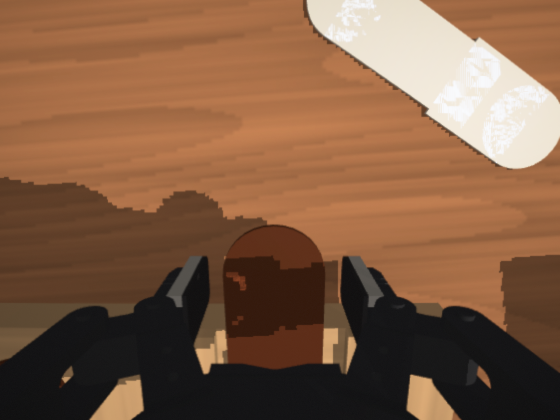

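The handle is centred between the pads. I'll close at 30 N.

```bash
python3 -m handwheel '[{"claw":30,"linear":[0,0,0],"delta_rot":[0,0,0]},{"claw":30,"linear":[0,0,0],"delta_rot":[0,0,0]},{"claw":30,"linear":[0,0,0],"delta_rot":[0,0,0]},{"claw":30,"linear":[0,0,0],"delta_rot":[0,0,0]},{"claw":30,"linear":[0,-10,0],"delta_rot":[0,0,0]},{"claw":30,"linear":[0,-20,0],"delta_rot":[0,0,0]},{"claw":30,"linear":[0,-20,0],"delta_rot":[0,0,0]}]' 30
python3 -c "
from h import *
s=snap('wrist','w10.png');snap('side','s10.png',(200,120,420,360),2.5);print(s['tcp_pos'],s['force'])"
```

```text
time: 13.5
tcp_pos: [0.4352, -0.1019, 0.0792]
ee_rot: [-90.0, -0.2, -4.2]
force: [-0.3, -0.1, -0.7]
finger_gap: 0.0385
[ 0.43515159 -0.10193785  0.07923215] [-0.26784349 -0.09561984 -0.66431268]
```

View pics/w10.png

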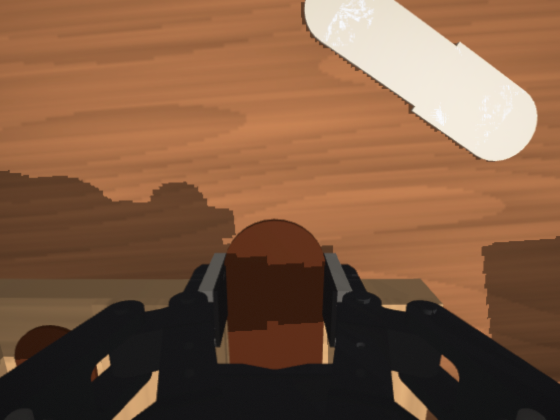

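View pics/s10.png

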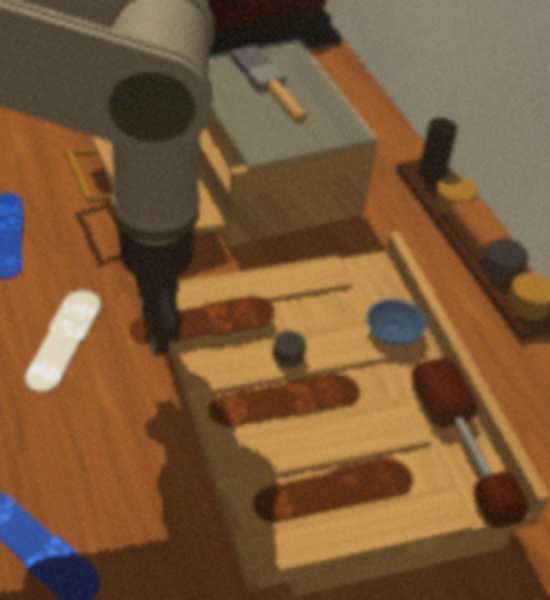

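Gripped and lifted level. I'll raise it and carry it across.

```bash
cat >> h.py <<'E'
CF=np.array([.587,.2062]);YC=1.8
def cu(x,y):
    a=np.radians(YC);u=np.array([np.cos(a),np.sin(a)]);v=np.array([-u[1],u[0]]);return CF+x*u+y*v
def tocu(p):
    a=np.radians(YC);u=np.array([np.cos(a),np.sin(a)]);v=np.array([-u[1],u[0]]);d=np.array(p)[...,:2]-CF;return np.stack([d@u,d@v],-1)
E
python3 -c "
from h import *
s=state()
go([*cu(-.165,.07),.2],[-90,0,1.8],s)
go([.42,-.1,.2],[-90,0,-4.1],s)"
```

```text
go linear [-41.6, -121.5, 370.7] rot [-0.1, -6.0, 0.1]
go linear [-14.4, -121.8, 0.8] rot [-0.1, -0.1, 0.1]
```

```bash
python3 -m handwheel '[{"claw":30,"linear":[-5,-40,0],"delta_rot":[0,0,0]},{"claw":30,"linear":[-12,-80,0],"delta_rot":[0,0,0]},{"claw":30,"linear":[-20,-121,20],"delta_rot":[0,-1,0]},{"claw":30,"linear":[-24,-121,65],"delta_rot":[0,-2,0]},{"claw":30,"linear":[-28,-121,120],"delta_rot":[0,-3,0]},{"claw":30,"linear":[-32,-121,175],"delta_rot":[0,-4,0]},{"claw":30,"linear":[-35,-121,230],"delta_rot":[0,-5,0]},{"claw":30,"linear":[-38,-121,285],"delta_rot":[0,-6,0]}]'
python3 -c "
from h import *
s=snap('wrist','w11.png');snap('side','s11.png',(120,60,420,300),2.5);print(s['tcp_pos'],s['force'])
go([*cu(-.165,.07),.2],[-90,0,1.8],s)"
```

```text
time: 14.6
tcp_pos: [0.4167, 0.187, 0.199]
ee_rot: [-90.0, -0.1, 1.9]
force: [1.1, 0.2, -0.4]
finger_gap: 0.0388
[0.41669029 0.18697803 0.19899802] [ 1.11946665  0.22961912 -0.44636495]
go linear [5.9, -0.9, 83.9] rot [-0.0, 0.1, 0.1]
```

View pics/s11.png

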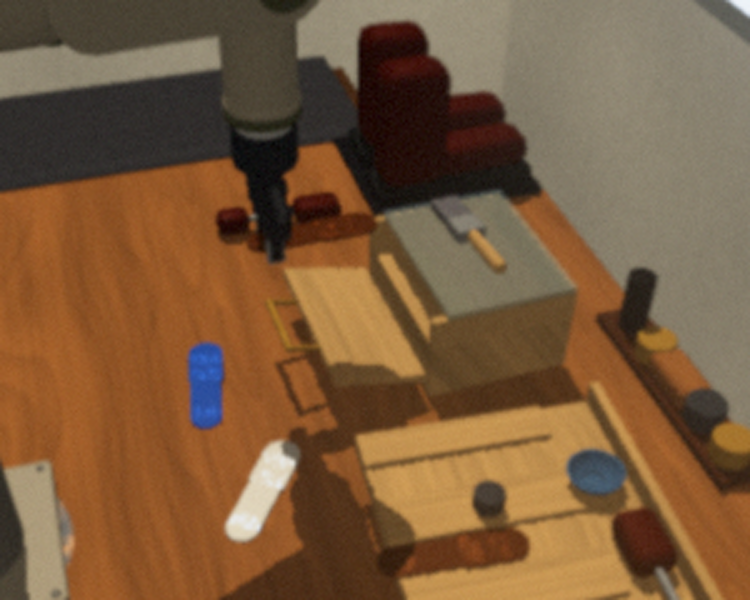

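Still held. I'll line it up in front of the left slot and lower it.

```bash
python3 -m handwheel '[{"claw":30,"linear":[3,0,45],"delta_rot":[0,0,0]},{"claw":30,"linear":[6,0,84],"delta_rot":[0,0,0]},{"claw":30,"linear":[6,30,84],"delta_rot":[0,0,0]},{"claw":30,"linear":[6,60,84],"delta_rot":[0,0,0]},{"claw":30,"linear":[6,90,84],"delta_rot":[0,0,0]},{"claw":30,"linear":[6,111,84],"delta_rot":[0,0,0]},{"claw":30,"linear":[6,111,84],"delta_rot":[0,0,0]},{"claw":30,"linear":[6,111,84],"delta_rot":[0,0,0]}]'
python3 -c "
from h import *
s=snap('wrist','w12.png');snap('side','s12.png',(200,80,400,230),4);snap('top','t12.png',(160,110,300,250),4);print(s['tcp_pos'],s['force'])
print(tocu(s['tcp_pos']))
go([*cu(-.014,.07),.086],[-90,0,1.8],s)"
```

```text
time: 15.7
tcp_pos: [0.4211, 0.2694, 0.0892]
ee_rot: [-89.9, -0.1, 1.8]
force: [0.0, 0.5, -0.1]
finger_gap: 0.0388
[0.42113672 0.26935478 0.0891981 ] [ 0.01099729  0.45297447 -0.13906864]
[-0.1637977   0.06833351]
go linear [149.8, 3.5, 1.7] rot [-0.1, -0.0, 0.1]
```

View pics/s12.png

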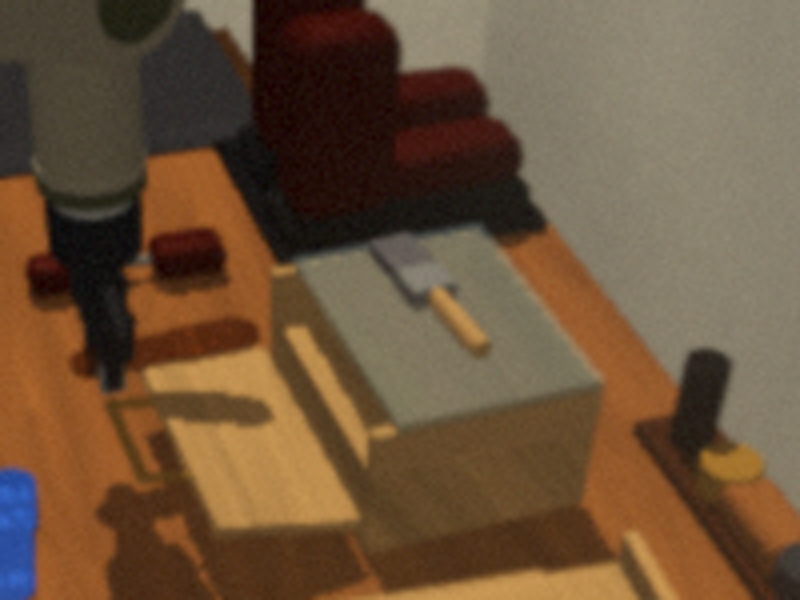

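View pics/t12.png

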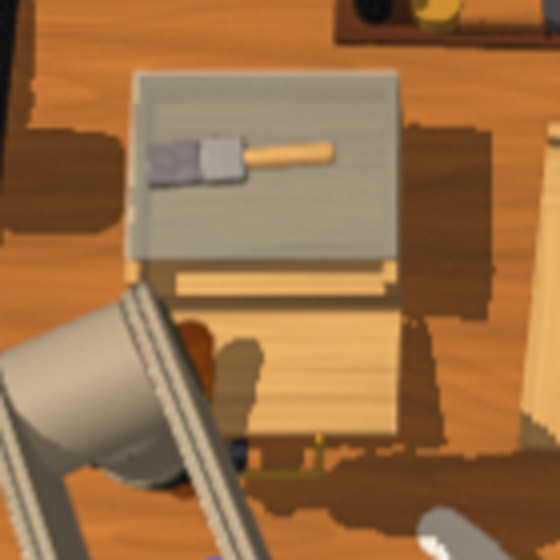

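View pics/w12.png

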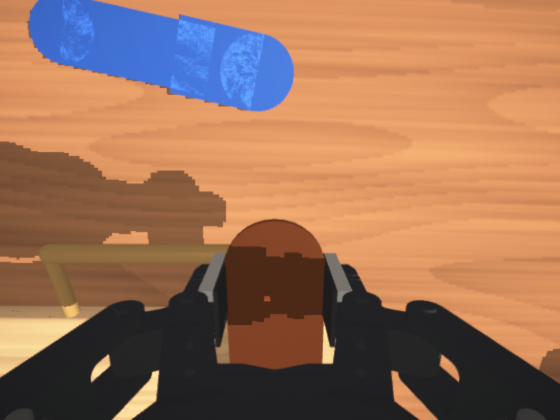

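```bash
python3 -c "
from h import *
s=state()
print(tri('top',[208.3,190],'side',[264.5,162.5]))
c=cast('top',np.array([[140,262],[397,262],[128,283],[397,283]])/4+[160,110],.133);print(tocu(c))
t=np.array([*cu(-.164+.137,.068),.108]);print(t,proj('side',t),proj('top',t))
"
```

```text
(array([0.55800416, 0.27042156, 0.10352003]), array([7.69766552e-06]))
[[ 0.01710954  0.10948653]
 [ 0.01698723 -0.12079515]
 [-0.00237119  0.11939661]
 [-0.00250095 -0.12097485]]
[0.55787739 0.27331836 0.108     ] [[263.66515389 161.10175387]] [[207.37280537 189.17026684]]
```

The blade tip triangulates to z ≈ 0.104, between the floor (0.085) and the top (0.125). I'll insert it.

```bash
python3 -m handwheel '[{"claw":30,"linear":[25,2,1.7],"delta_rot":[0,0,0]},{"claw":30,"linear":[55,2,1.7],"delta_rot":[0,0,0]},{"claw":30,"linear":[85,2,1.7],"delta_rot":[0,0,0]},{"claw":30,"linear":[115,2,1.7],"delta_rot":[0,0,0]},{"claw":30,"linear":[140,2,1.7],"delta_rot":[0,0,0]},{"claw":30,"linear":[149,2,1.7],"delta_rot":[0,0,0]},{"claw":30,"linear":[149,2,1.7],"delta_rot":[0,0,0]},{"claw":30,"linear":[149,10,1.7],"delta_rot":[0,0,0]}]'
python3 -m handwheel '[{"claw":30,"linear":[0,3,0],"delta_rot":[0,0,0]},{"claw":30,"linear":[0,6,0],"delta_rot":[0,0,0]},{"claw":30,"linear":[0,8,0],"delta_rot":[0,0,0]},{"claw":30,"linear":[0,8,0],"delta_rot":[0,0,0]}]'
python3 -c "
from h import *
s=snap('wrist','w13.png');snap('side','s13.png',(200,80,400,230),4);print(s['tcp_pos'],s['force'],tocu(s['tcp_pos']))"
```

```text
time: 16.85
tcp_pos: [0.5693, 0.2763, 0.0791]
ee_rot: [-89.9, -0.1, 1.8]
force: [0.3, -0.1, -1.0]
finger_gap: 0.0387
time: 17.35
tcp_pos: [0.5694, 0.2759, 0.0704]
ee_rot: [-90.0, -0.1, 1.8]
force: [-0.6, -0.4, -0.4]
finger_gap: 0.0386
[0.56936643 0.27588261 0.07044764] [-0.64558755 -0.39897068 -0.42265976] [-0.01543609  0.07020211]
```

View pics/s13.png

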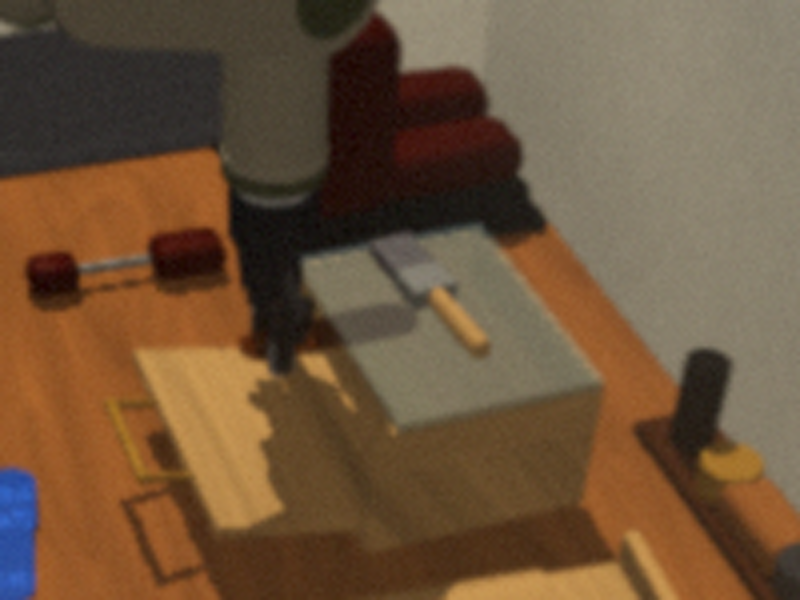

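View pics/w13.png

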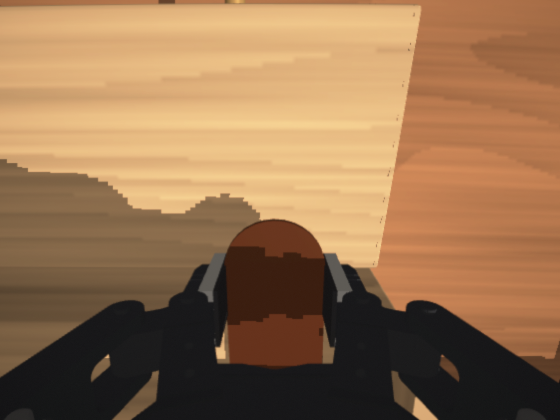

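```bash
python3 -m handwheel '[{"claw":30,"linear":[0,2,0],"delta_rot":[0,0,0]},{"claw":30,"linear":[0,3,0],"delta_rot":[0,0,0]},{"claw":30,"linear":[0,3,0],"delta_rot":[0,0,0]}]'
python3 -m handwheel '[{"claw":30,"linear":[0,0.7,0],"delta_rot":[0,0,0]},{"claw":30,"linear":[0,1,0],"delta_rot":[0,0,0]},{"claw":30,"linear":[0,1,0],"delta_rot":[0,0,0]}]'
```

```text
time: 17.82
tcp_pos: [0.57, 0.2761, 0.0688]
ee_rot: [-89.9, -0.1, 1.8]
force: [-4.0, -1.0, 7.2]
finger_gap: 0.0386
time: 18.2
tcp_pos: [0.5701, 0.2762, 0.0684]
ee_rot: [-89.9, -0.2, 1.8]
force: [-5.6, -2.5, 10.6]
finger_gap: 0.0385
```

Laid on the floor with contact felt. I'll release and lift back.

```bash
python3 -m handwheel '[{"claw":50,"linear":[0,-1,0],"delta_rot":[0,0,0]},{"claw":50,"linear":[0,-1,0],"delta_rot":[0,0,0]},{"claw":50,"linear":[0,-1,0],"delta_rot":[0,0,0]},{"claw":50,"linear":[-1,-30,0],"delta_rot":[0,0,0]},{"claw":30,"linear":[-30,-60,0],"delta_rot":[0,0,0]},{"claw":0,"linear":[-60,-60,0],"delta_rot":[0,0,0]},{"claw":0,"linear":[-60,-60,0],"delta_rot":[0,0,0]},{"claw":0,"linear":[-60,-60,0],"delta_rot":[0,0,0]}]'
python3 -c "
from h import *
s=snap('wrist','w14.png');print(s['tcp_pos'],s['force'],tocu(s['tcp_pos']))"
```

```text
time: 19.2
tcp_pos: [0.5098, 0.2739, 0.1264]
ee_rot: [-90.0, -0.1, 1.8]
force: [0.1, 0.5, -0.2]
finger_gap: 0.0
[0.50981756 0.27392409 0.1263887 ] [ 0.08642595  0.46083893 -0.22086068] [-0.07501709  0.07011503]
```

View pics/w14.png

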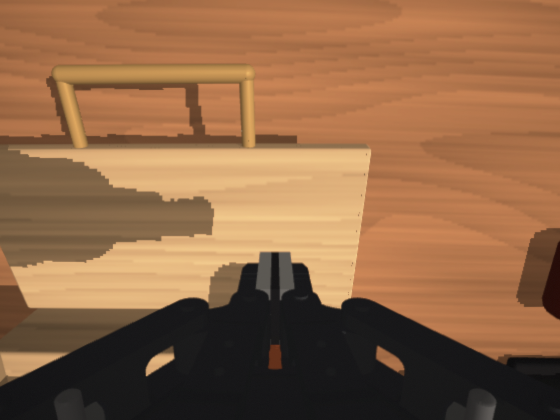

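```bash
python3 -m handwheel '[{"claw":0,"linear":[0,20,0],"delta_rot":[0,0,0]},{"claw":0,"linear":[0,40,0],"delta_rot":[0,0,0]},{"claw":0,"linear":[0,46,0],"delta_rot":[0,0,0]},{"claw":0,"linear":[0,46,0],"delta_rot":[0,0,0]},{"claw":0,"linear":[20,46,0],"delta_rot":[0,0,0]},{"claw":0,"linear":[40,46,0],"delta_rot":[0,0,0]},{"claw":0,"linear":[52,46,0],"delta_rot":[0,0,0]},{"claw":0,"linear":[52,46,0],"delta_rot":[0,0,0]}]'
python3 -c "
from h import *
s=snap('wrist','w15.png');print(s['tcp_pos'],s['force'],tocu(s['tcp_pos']))"
```

```text
time: 20.25
tcp_pos: [0.5623, 0.2757, 0.081]
ee_rot: [-89.9, -0.1, 1.8]
force: [-0.9, -0.0, 0.6]
finger_gap: -0.0001
[0.56229956 0.27565621 0.08100071] [-0.90141176 -0.01230497  0.64578677] [-0.02250658  0.0701978 ]
```

View pics/w15.png

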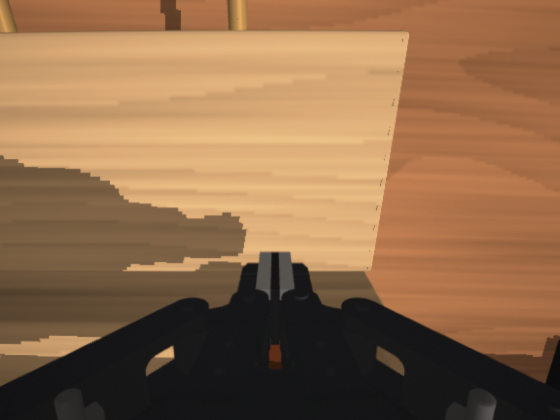

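```bash
python3 -m handwheel '[{"claw":0,"linear":[4,0,0],"delta_rot":[0,0,0]},{"claw":0,"linear":[3,-5.4,0],"delta_rot":[0,0,0]},{"claw":0,"linear":[3,-5.4,0],"delta_rot":[0,0,0]},{"claw":0,"linear":[10,-5.4,0],"delta_rot":[0,0,0]},{"claw":0,"linear":[16,-5.4,0],"delta_rot":[0,0,0]},{"claw":0,"linear":[19,-5.4,0],"delta_rot":[0,0,0]},{"claw":0,"linear":[19,-5.4,0],"delta_rot":[0,0,0]}]'
python3 -m handwheel '[{"claw":0,"linear":[-40,0,0],"delta_rot":[0,0,0]},{"claw":0,"linear":[-80,-20,0],"delta_rot":[0,0,0]},{"claw":0,"linear":[-120,-50,0],"delta_rot":[0,0,0]},{"claw":0,"linear":[-140,-110,0],"delta_rot":[0,0,0]},{"claw":0,"linear":[-140,-150,0],"delta_rot":[0,0,0]},{"claw":0,"linear":[-140,-150,0],"delta_rot":[0,0,0]},{"claw":0,"linear":[-140,-150,0],"delta_rot":[0,0,0]}]'
python3 -c "
from h import *
s=snap('wrist','w16.png');snap('side','s16.png',(200,80,400,230),4);print(s['tcp_pos'],s['force'],tocu(s['tcp_pos']))"
```

```text
time: 21.18
tcp_pos: [0.5809, 0.2762, 0.0861]
ee_rot: [-89.9, -0.1, 1.8]
force: [0.7, -0.0, 1.8]
finger_gap: 0.0003
time: 22.05
tcp_pos: [0.4402, 0.2715, 0.2352]
ee_rot: [-90.0, -0.1, 1.8]
force: [0.1, 0.5, -1.5]
finger_gap: -0.0001
[0.44020176 0.27153613 0.23523883] [ 0.08792122  0.45665813 -1.46382188] [-0.14467355  0.06991493]
```

View pics/w16.png

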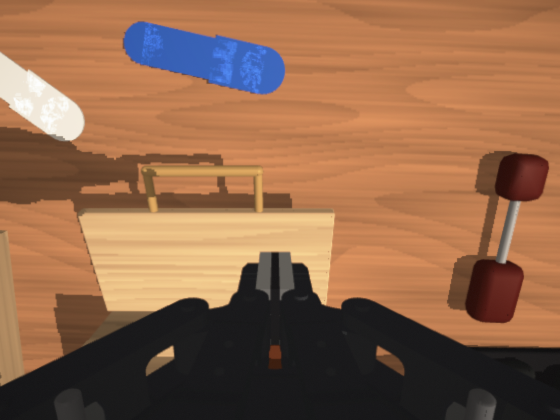

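View pics/s16.png

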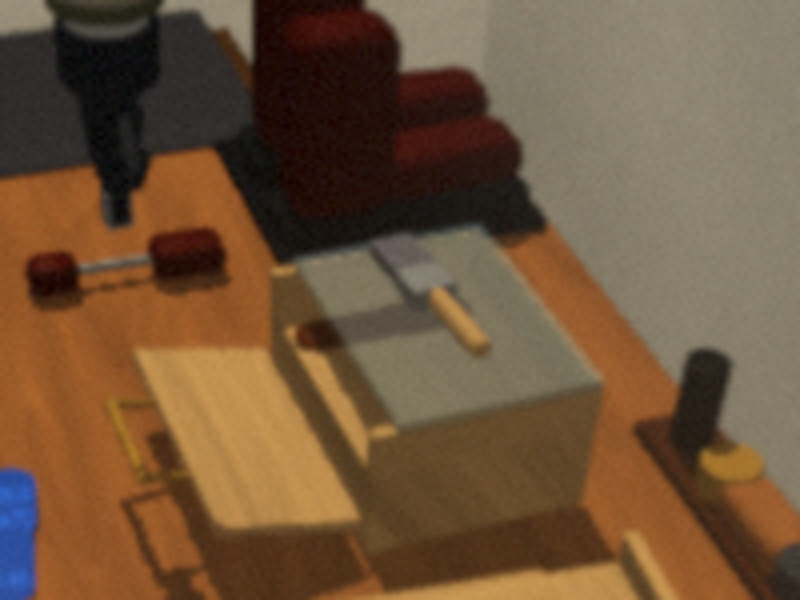

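```bash
python3 -c "
from h import *
print(tocu(cast('side',[[274.2,164.2]],.0865)))
print('pred tip0',proj('side',[[*cu(0,.07),.0865],[*cu(0.01,.07),.0865],[*cu(0,.0),.085],[*cu(0,-.11),.085]])*1)
s=state();go([.40,-.15,.27],[-90,0,-4.1],s)
"
```

```text
[[0.01142873 0.06725816]]
pred tip0 [[270.82497796 164.36830476]
 [273.54233349 163.82646563]
 [277.84525452 176.65102089]
 [289.89935802 197.12827132]]
go linear [-52.9, -35.8, -419.7] rot [0.0, 5.9, -0.1]
```

Horn A is inside, its tip about 7–11 mm behind the front. On to the next horn.

```bash
python3 -m handwheel '[{"claw":0,"linear":[-10,-36,-50],"delta_rot":[0,1,0]},{"claw":0,"linear":[-20,-36,-105],"delta_rot":[0,2,0]},{"claw":0,"linear":[-30,-36,-165],"delta_rot":[0,3,0]},{"claw":0,"linear":[-30,-36,-225],"delta_rot":[0,4,0]},{"claw":0,"linear":[-30,-36,-285],"delta_rot":[0,5,0]},{"claw":0,"linear":[-20,-36,-345],"delta_rot":[0,6,0]},{"claw":0,"linear":[-10,-36,-400],"delta_rot":[0,6,0]},{"claw":0,"linear":[0,-36,-430],"delta_rot":[0,6,0]}]'
python3 -m handwheel '[{"claw":0,"linear":[0,0,-20],"delta_rot":[0,0,0]},{"claw":0,"linear":[0,0,-30],"delta_rot":[0,0,0]},{"claw":0,"linear":[0,0,-30],"delta_rot":[0,0,0]}]'
python3 -c "
from h import *
s=snap('wrist','w17.png');snap('top','t17.png',(180,90,410,260),3.4);print(s['tcp_pos'],s['ee_rot'])"
```

```text
time: 23.15
tcp_pos: [0.4532, -0.1607, 0.2695]
ee_rot: [-89.9, 0.1, -4.3]
force: [0.2, 0.9, -0.0]
finger_gap: 0.0001
time: 23.52
tcp_pos: [0.4514, -0.1881, 0.2704]
ee_rot: [-89.9, 0.0, -4.2]
force: [-0.1, -0.4, 0.6]
finger_gap: -0.0001
[ 0.45135019 -0.18806504  0.27040997] [-8.98851005e+01  2.66235529e-02 -4.23223637e+00]
```

View pics/w17.png

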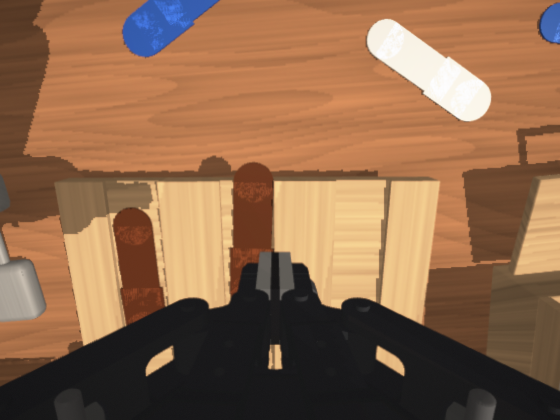

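View pics/t17.png

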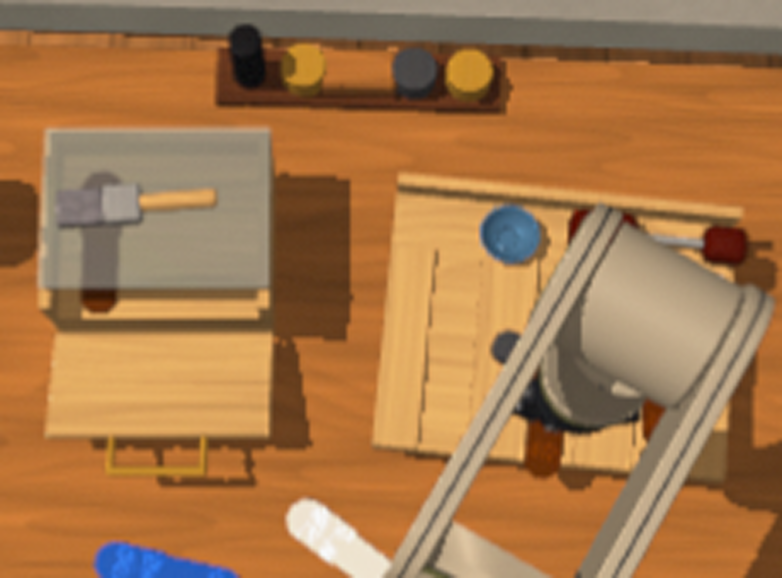

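Horn A shows through the clear top, wholly inside. Horn B has been knocked: its tip is now at (253,163), past the edge at row 180. I'll re-measure.

```bash
python3 -c "
from h import *
s=state()
for n,p in (('B',[[253,162.5],[232,225],[273,225],[231,248],[274,248]]),('C',[[131,208],[113,232],[150,229],[122,288],[163,287]])):
  P=cast('wrist',p,.0775,s);print(n,tosh(P).round(4).tolist())
print(tosh(cast('wrist',[[60,182],[437,180],[222,181],[273,181]],.081,s)))
print(tosh(cast('wrist',[[222,182],[273,181],[222,182],[273,181]],.075,s)))
go([*sh(.088,-.003),.088],[-90,0,-4.1],s)
"
```

```text
B [[-0.017, 0.0089], [0.047, -0.0138], [0.0471, 0.0283], [0.0723, -0.0158], [0.0724, 0.0292]]
C [[0.0287, -0.1158], [0.0543, -0.1375], [0.0511, -0.0987], [0.1186, -0.1361], [0.1174, -0.0912]]
[[ 9.29608864e-04 -1.82073810e-01]
 [-3.98112180e-05  1.90161745e-01]
 [ 5.65204999e-04 -2.16106686e-02]
 [ 7.04007970e-04  2.84221398e-02]]
[[ 0.00268714 -0.02256895]
 [ 0.00181555  0.02840807]
 [ 0.00268714 -0.02256895]
 [ 0.00181555  0.02840807]]
go linear [81.4, 183.0, -32.9] rot [-0.1, -0.1, 0.0]
```

```bash
python3 -c "
from h import *
go([*sh(.083,.005),.10],[-90,0,-4.1])"
```

```text
go linear [76.4, 171.0, -24.9] rot [-0.1, -0.1, 0.0]
```

```bash
python3 -m handwheel '[{"claw":0,"linear":[38,30,-12],"delta_rot":[0,0,0]},{"claw":0,"linear":[76,60,-25],"delta_rot":[0,0,0]},{"claw":0,"linear":[76,100,-25],"delta_rot":[0,0,0]},{"claw":0,"linear":[76,140,-25],"delta_rot":[0,0,0]},{"claw":0,"linear":[76,171,-25],"delta_rot":[0,0,0]},{"claw":0,"linear":[76,171,-25],"delta_rot":[0,0,0]},{"claw":0,"linear":[76,171,-25],"delta_rot":[0,0,0]}]'
python3 -c "
from h import *
s=snap('wrist','w18.png');print(s['tcp_pos'],s['force'])"
```

```text
time: 24.5
tcp_pos: [0.5269, -0.2182, 0.1021]
ee_rot: [-90.0, -0.2, -4.1]
force: [-0.3, -0.2, -0.0]
finger_gap: -0.0002
[ 0.52687953 -0.21818992  0.1021052 ] [-0.2592494  -0.21962428 -0.00764775]
```

View pics/w18.png

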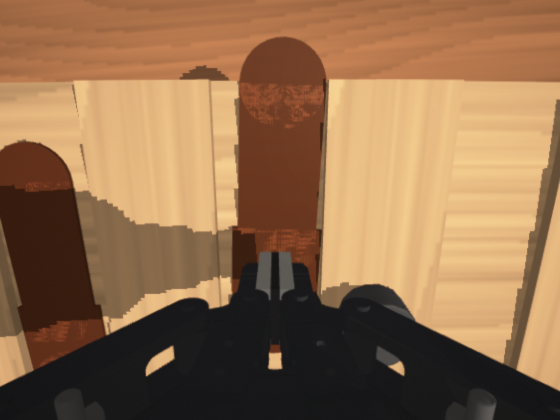

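B lies in its groove against the right slip; the polish tin at (385,310) stays beside the fingers. I'll press and drag.

```bash
python3 -c "
from h import *
print(tosh(cast('top',[[329.7,191.8]],.1)), tosh(state()['tcp_pos']))"
python3 -m handwheel '[{"claw":0,"linear":[0,12,2],"delta_rot":[0,0,0]},{"claw":0,"linear":[0,20,2],"delta_rot":[0,0,0]},{"claw":0,"linear":[0,23.5,2],"delta_rot":[0,0,0]},{"claw":0,"linear":[0,23.5,2],"delta_rot":[0,0,0]},{"claw":0,"linear":[0,23.5,2],"delta_rot":[0,0,0]}]'
```

```text
[[0.11751901 0.05365741]] [0.08425747 0.00392882]
time: 25.18
tcp_pos: [0.5262, -0.2164, 0.0776]
ee_rot: [-89.9, -0.1, -4.2]
force: [-2.3, 2.0, 5.8]
finger_gap: 0.0001
```

```bash
python3 -m handwheel '[{"claw":0,"linear":[-5,0.2,0],"delta_rot":[0,0,0]},{"claw":0,"linear":[-13,0.2,0],"delta_rot":[0,0,0]},{"claw":0,"linear":[-22,0.2,0],"delta_rot":[0,0,0]},{"claw":0,"linear":[-30,0.2,0],"delta_rot":[0,0,0]},{"claw":0,"linear":[-30,0.2,0],"delta_rot":[0,0,0]},{"claw":0,"linear":[-30,-15,0],"delta_rot":[0,0,0]},{"claw":0,"linear":[-35,-75,0],"delta_rot":[0,0,0]},{"claw":0,"linear":[-35,-80,0],"delta_rot":[0,0,0]}]'
python3 -m handwheel '[{"claw":0,"linear":[0,0,0],"delta_rot":[0,0,0]}]'
python3 -c "
from h import *
s=snap('wrist','w19.png');print(s['tcp_pos'],s['force'])"
```

```text
time: 26.18
tcp_pos: [0.4934, -0.2154, 0.1626]
ee_rot: [-90.1, -0.5, -4.2]
force: [0.8, -0.0, 0.6]
finger_gap: 0.0
time: 26.3
tcp_pos: [0.4913, -0.2141, 0.1577]
ee_rot: [-90.0, -0.1, -4.2]
force: [-0.7, -0.1, -1.1]
finger_gap: -0.0003
[ 0.49131619 -0.21410367  0.1577467 ] [-0.71793333 -0.06195037 -1.06886396]
```

View pics/w19.png

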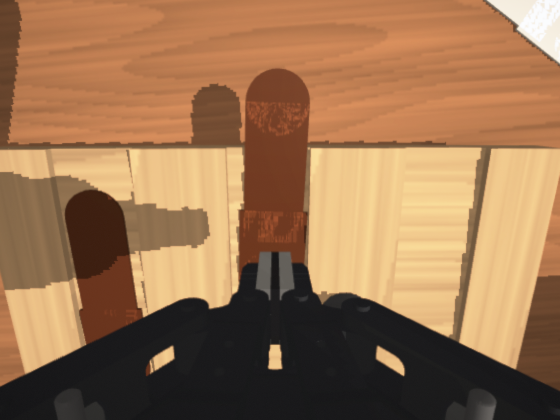

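```bash
python3 -c "
from h import *
s=state()
P=cast('wrist',[[277.5,68.5],[246,130],[309,130],[244,205],[308,205]],.0775,s);print(P.round(4),tosh(P).round(4))
print(tosh(cast('wrist',[[150,148],[390,148]],.081,s)))
a=P[1:3].mean(0);d=(P[3:].mean(0)-a);print('yaw',np.degrees(np.arctan2(d[1],d[0])))
t=(P[0,:2]);u=np.array([np.cos(np.radians(-5)),np.sin(np.radians(-5))]);p=t+u*.028
for z in(.12,.057): go([*p,z],[-90,0,-4.5],s)
"
```

```text
[[ 0.3958 -0.2049  0.0775]
 [ 0.4304 -0.2273  0.0775]
 [ 0.4333 -0.1878  0.0775]
 [ 0.4788 -0.2333  0.0775]
 [ 0.482  -0.1908  0.0775]] [[-0.0479  0.0082]
 [-0.0118 -0.0117]
 [-0.0117  0.028 ]
 [ 0.0369 -0.0142]
 [ 0.0371  0.0285]]
[[-0.00115283 -0.0720067 ]
 [-0.00074192  0.07892485]]
yaw -5.287128307081677
go linear [-67.2, 36.3, 1.4] rot [-0.1, 0.3, 0.0]
go linear [-67.2, 99.3, 1.3] rot [-0.1, 0.3, 0.0]
```

```bash
python3 -m handwheel '[{"claw":40,"linear":[-35,0,1],"delta_rot":[0,1,0]},{"claw":58,"linear":[-67.2,10,1.3],"delta_rot":[0,1,0]},{"claw":58,"linear":[-67.2,35,1.3],"delta_rot":[0,1,0]},{"claw":58,"linear":[-67.2,65,1.3],"delta_rot":[0,1,0]},{"claw":58,"linear":[-67.2,90,1.3],"delta_rot":[0,1,0]},{"claw":58,"linear":[-67.2,99.5,1.3],"delta_rot":[0,1,0]},{"claw":58,"linear":[-67.2,99.5,1.3],"delta_rot":[0,1,0]}]'
python3 -c "
from h import *
s=snap('wrist','w20.png');print(s['tcp_pos'],s['force'])"
```

```text
time: 27.22
tcp_pos: [0.4233, -0.2069, 0.0561]
ee_rot: [-89.9, 0.1, -5.2]
force: [0.3, -0.7, 0.7]
finger_gap: 0.0578
[ 0.42331567 -0.20691998  0.05612439] [ 0.31843416 -0.7258881   0.74821044]
```

View pics/w20.png

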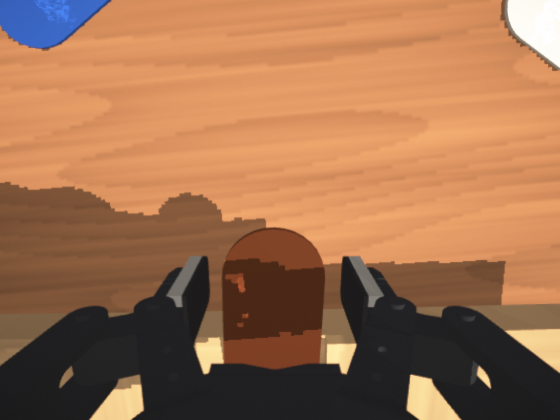

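Centred between the pads again. I'll close, lift and look.

```bash
python3 -m handwheel '[{"claw":30,"linear":[0,0,0],"delta_rot":[0,0,0]},{"claw":30,"linear":[0,0,0],"delta_rot":[0,0,0]},{"claw":30,"linear":[0,0,0],"delta_rot":[0,0,0]},{"claw":30,"linear":[0,0,0],"delta_rot":[0,0,0]},{"claw":30,"linear":[0,-10,0],"delta_rot":[0,0,0]},{"claw":30,"linear":[-4,-50,0],"delta_rot":[0,0,0]},{"claw":30,"linear":[-6,-100,0],"delta_rot":[0,0,0]},{"claw":30,"linear":[-8,-145,0],"delta_rot":[0,0,0]}]' 30
python3 -c "
from h import *
s=snap('wrist','w21.png');snap('side','s21.png',(200,120,420,360),2.5);print(s['tcp_pos'],s['force'])
go([*cu(-.165,0),.2],[-90,0,1.8],s)"
```

```text
time: 28.28
tcp_pos: [0.4157, -0.2068, 0.2042]
ee_rot: [-89.9, -0.1, -5.2]
force: [0.4, -0.2, -0.2]
finger_gap: 0.0389
[ 0.41570278 -0.2067765   0.20420201] [ 0.38909619 -0.16302995 -0.19151434]
go linear [-30.5, 4.7, 406.7] rot [-0.1, -7.0, 0.1]
```

View pics/s21.png

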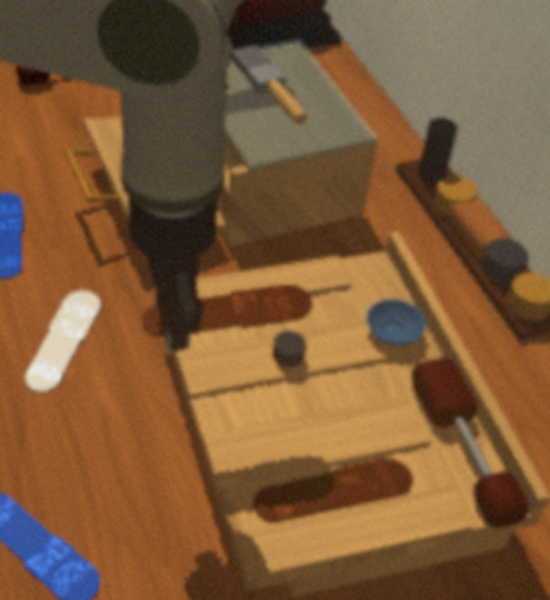

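```bash
python3 -m handwheel '[{"claw":30,"linear":[-4,0,50],"delta_rot":[0,-1,0]},{"claw":30,"linear":[-8,0,105],"delta_rot":[0,-2,0]},{"claw":30,"linear":[-12,0,165],"delta_rot":[0,-3,0]},{"claw":30,"linear":[-16,0,225],"delta_rot":[0,-4,0]},{"claw":30,"linear":[-20,0,285],"delta_rot":[0,-5,0]},{"claw":30,"linear":[-24,0,340],"delta_rot":[0,-6,0]},{"claw":30,"linear":[-28,0,390],"delta_rot":[0,-7,0]},{"claw":30,"linear":[-30.5,2,406.7],"delta_rot":[0,-7,0]}]'
python3 -c "
from h import *
go([*cu(-.165,0),.089],[-90,0,1.8])"
```

```text
time: 29.38
tcp_pos: [0.4217, 0.2031, 0.2003]
ee_rot: [-89.9, -0.0, 2.0]
force: [0.2, -1.3, -1.0]
finger_gap: 0.0386
go linear [0.3, 111.3, -2.2] rot [-0.1, 0.2, 0.0]
```

```bash
python3 -m handwheel '[{"claw":30,"linear":[0,30,-1],"delta_rot":[0,0,0]},{"claw":30,"linear":[0,60,-1],"delta_rot":[0,0,0]},{"claw":30,"linear":[0,90,-1],"delta_rot":[0,0,0]},{"claw":30,"linear":[0,110,-1],"delta_rot":[0,0,0]},{"claw":30,"linear":[0,110,-1],"delta_rot":[0,0,0]},{"claw":30,"linear":[0,110,-1],"delta_rot":[0,0,0]}]'
python3 -c "
from h import *
s=snap('wrist','w22.png');snap('side','s22.png',(200,80,400,230),4);snap('top','t22.png',(160,110,300,250),4);print(s['tcp_pos'],s['force'])
print(tocu(s['tcp_pos']))
t=np.array([*cu(-.164+.137,0),.108]);print((proj('side',t)-[200,80])*4,(proj('top',t)-[160,110])*4)
go([*cu(-.015,.0),.089],[-90,0,1.8],s)"
```

```text
time: 30.12
tcp_pos: [0.4232, 0.1996, 0.0915]
ee_rot: [-89.9, -0.1, 1.8]
force: [-0.3, 0.4, -0.3]
finger_gap: 0.0387
[0.42315553 0.19962392 0.09151047] [-0.33647751  0.39971871 -0.27696487]
[-0.16397019 -0.00142636]
[[281.45626715 371.03849815]] [[264.49872093 316.6357749 ]]
go linear [149.0, 2.8, 1.5] rot [-0.1, -0.0, 0.1]
```

View pics/s22.png

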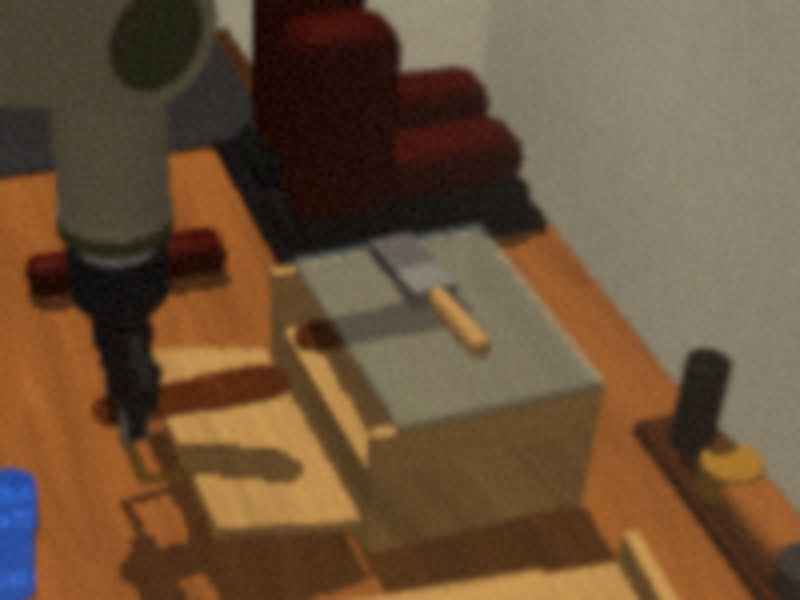

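View pics/t22.png

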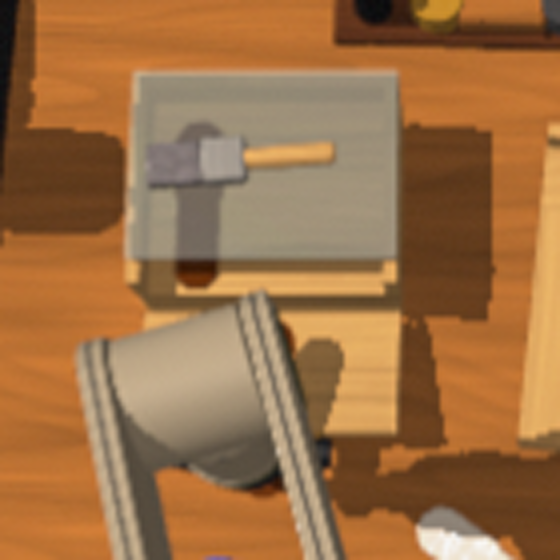

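The blade tip is at (288,375), close to the predicted (281,371). I'll insert and lower it.

```bash
python3 -m handwheel '[{"claw":30,"linear":[25,2,1.5],"delta_rot":[0,0,0]},{"claw":30,"linear":[55,2,1.5],"delta_rot":[0,0,0]},{"claw":30,"linear":[85,2,1.5],"delta_rot":[0,0,0]},{"claw":30,"linear":[115,2,1.5],"delta_rot":[0,0,0]},{"claw":30,"linear":[140,2,1.5],"delta_rot":[0,0,0]},{"claw":30,"linear":[149,4,1.5],"delta_rot":[0,0,0]},{"claw":30,"linear":[149,10,1.5],"delta_rot":[0,0,0]},{"claw":30,"linear":[149,16,1.5],"delta_rot":[0,0,0]}]'
python3 -m handwheel '[{"claw":30,"linear":[0,3,0],"delta_rot":[0,0,0]},{"claw":30,"linear":[0,5,0],"delta_rot":[0,0,0]},{"claw":30,"linear":[0,7,0],"delta_rot":[0,0,0]},{"claw":30,"linear":[0,7,0],"delta_rot":[0,0,0]}]'
```

```text
time: 31.28
tcp_pos: [0.5706, 0.2061, 0.0743]
ee_rot: [-90.0, -0.0, 1.8]
force: [0.1, -0.1, 0.1]
finger_gap: 0.0386
time: 31.78
tcp_pos: [0.5718, 0.2063, 0.0685]
ee_rot: [-89.9, -0.1, 1.8]
force: [-1.3, -0.9, 2.9]
finger_gap: 0.039
```

```bash
python3 -m handwheel '[{"claw":30,"linear":[0,1.3,0],"delta_rot":[0,0,0]},{"claw":30,"linear":[0,1.3,0],"delta_rot":[0,0,0]}]'
python3 -m handwheel '[{"claw":50,"linear":[0,-1,0],"delta_rot":[0,0,0]},{"claw":50,"linear":[0,-1,0],"delta_rot":[0,0,0]},{"claw":50,"linear":[0,-1,0],"delta_rot":[0,0,0]},{"claw":50,"linear":[-1,-30,0],"delta_rot":[0,0,0]},{"claw":30,"linear":[-30,-60,0],"delta_rot":[0,0,0]},{"claw":0,"linear":[-62,-60,0],"delta_rot":[0,0,0]},{"claw":0,"linear":[-62,-60,0],"delta_rot":[0,0,0]},{"claw":0,"linear":[-62,-60,0],"delta_rot":[0,0,0]}]'
python3 -c "
from h import *
s=snap('wrist','w23.png');snap('side','s23.png',(200,80,400,230),4);print(s['tcp_pos'],s['force'],tocu(s['tcp_pos']))"
```

```text
time: 32.02
tcp_pos: [0.5722, 0.2063, 0.0679]
ee_rot: [-89.9, -0.1, 1.8]
force: [-4.4, -1.1, 8.8]
finger_gap: 0.0387
time: 33.02
tcp_pos: [0.51, 0.2041, 0.1265]
ee_rot: [-89.9, -0.1, 1.8]
force: [0.0, 0.2, 0.0]
finger_gap: -0.0002
[0.51003631 0.20411096 0.12653807] [0.03185169 0.18950835 0.01596791] [-0.07699133  0.00032948]
```

View pics/s23.png

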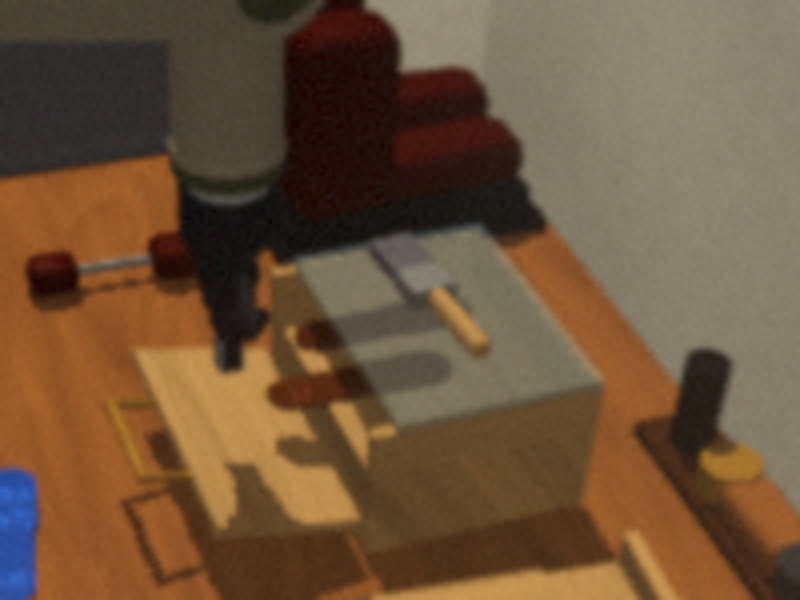

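B lies flat, half inside. I'll push it home the same way.

```bash
python3 -m handwheel '[{"claw":0,"linear":[0,20,0],"delta_rot":[0,0,0]},{"claw":0,"linear":[0,40,0],"delta_rot":[0,0,0]},{"claw":0,"linear":[0,46,0],"delta_rot":[0,0,0]},{"claw":0,"linear":[0,46,0],"delta_rot":[0,0,0]},{"claw":0,"linear":[20,46,0],"delta_rot":[0,0,0]},{"claw":0,"linear":[40,46,0],"delta_rot":[0,0,0]},{"claw":0,"linear":[58,46,0],"delta_rot":[0,0,0]},{"claw":0,"linear":[58,46,0],"delta_rot":[0,0,0]}]'
python3 -m handwheel '[{"claw":0,"linear":[-1,-5.2,0],"delta_rot":[0,0,0]},{"claw":0,"linear":[-1,-5.2,0],"delta_rot":[0,0,0]},{"claw":0,"linear":[6,-5.2,0],"delta_rot":[0,0,0]},{"claw":0,"linear":[12,-5.2,0],"delta_rot":[0,0,0]},{"claw":0,"linear":[15,-5.2,0],"delta_rot":[0,0,0]},{"claw":0,"linear":[15,-5.2,0],"delta_rot":[0,0,0]}]'
python3 -m handwheel '[{"claw":0,"linear":[-40,0,0],"delta_rot":[0,0,0]},{"claw":0,"linear":[-80,-20,0],"delta_rot":[0,0,0]},{"claw":0,"linear":[-120,-50,0],"delta_rot":[0,0,0]},{"claw":0,"linear":[-140,-110,0],"delta_rot":[0,0,0]},{"claw":0,"linear":[-140,-170,0],"delta_rot":[0,0,0]},{"claw":0,"linear":[-140,-185,0],"delta_rot":[0,0,0]},{"claw":0,"linear":[-140,-185,0],"delta_rot":[0,0,0]}]'
python3 -c "
from h import *
s=snap('side','s24.png',(200,80,400,230),4);print(s['tcp_pos'],s['force'],tocu(s['tcp_pos']))
go([.44,-.30,.27],[-90,0,-4.1],s)"
```

```text
time: 34.12
tcp_pos: [0.5691, 0.206, 0.0815]
ee_rot: [-89.9, -0.2, 1.8]
force: [0.0, -0.1, -1.4]
finger_gap: -0.0002
time: 34.88
tcp_pos: [0.5829, 0.2064, 0.0858]
ee_rot: [-89.9, -0.1, 1.8]
force: [0.8, -1.1, -0.3]
finger_gap: -0.0004
time: 35.75
tcp_pos: [0.4431, 0.2021, 0.2717]
ee_rot: [-89.9, -0.2, 1.8]
force: [-0.7, -0.5, -0.2]
finger_gap: -0.0001
[0.44309028 0.20207228 0.27165226] [-0.70531821 -0.51310252 -0.17811056] [-0.14396837  0.00039463]
go linear [-19.0, 0.7, -501.7] rot [-0.1, 5.9, 0.2]
```

View pics/s24.png

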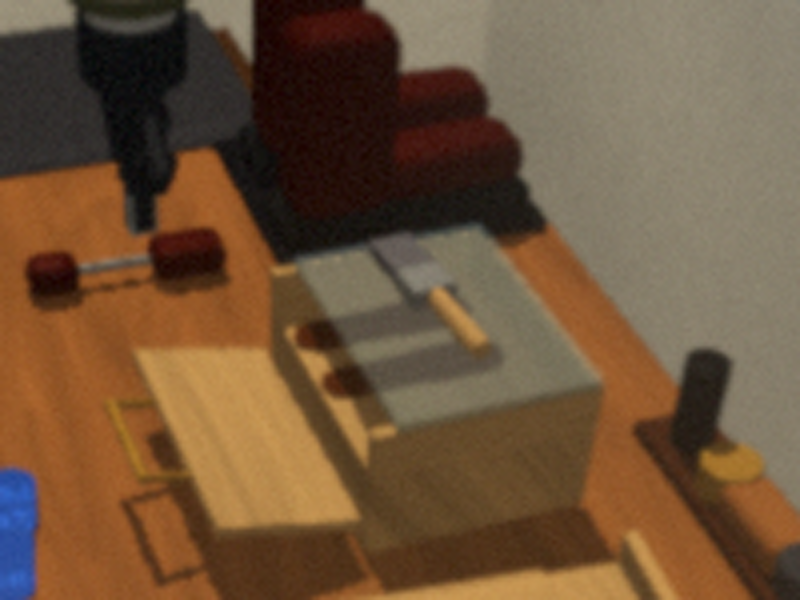

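Two are in, with tips at (297,335) and (325,380), both behind the floor's front edge. Now horn C.

```bash
python3 -m handwheel '[{"claw":0,"linear":[-10,0,-60],"delta_rot":[0,1,0]},{"claw":0,"linear":[-20,0,-120],"delta_rot":[0,2,0]},{"claw":0,"linear":[-30,0,-180],"delta_rot":[0,3,0]},{"claw":0,"linear":[-35,0,-240],"delta_rot":[0,4,0]},{"claw":0,"linear":[-35,0,-300],"delta_rot":[0,5,0]},{"claw":0,"linear":[-30,0,-360],"delta_rot":[0,6,0]},{"claw":0,"linear":[-25,0,-420],"delta_rot":[0,6,0]},{"claw":0,"linear":[-19,0,-480],"delta_rot":[0,6,0]}]'
python3 -m handwheel '[{"claw":0,"linear":[0,0,-20],"delta_rot":[0,0,0]},{"claw":0,"linear":[0,0,-30],"delta_rot":[0,0,0]},{"claw":0,"linear":[0,0,-30],"delta_rot":[0,0,0]}]'
python3 -c "
from h import *
s=snap('wrist','w25.png');snap('top','t25.png',(180,90,410,260),3.4);print(s['tcp_pos'],s['ee_rot'])"
```

```text
time: 36.8
tcp_pos: [0.4375, -0.28, 0.2669]
ee_rot: [-89.8, 0.1, -4.2]
force: [0.8, 0.2, 0.7]
finger_gap: 0.0001
time: 37.17
tcp_pos: [0.4362, -0.3077, 0.2691]
ee_rot: [-89.9, 0.0, -4.2]
force: [0.2, -1.1, 0.9]
finger_gap: -0.0001
[ 0.43615968 -0.30770344  0.26908487] [-8.98560811e+01  1.26561741e-02 -4.18614916e+00]
```

View pics/w25.png

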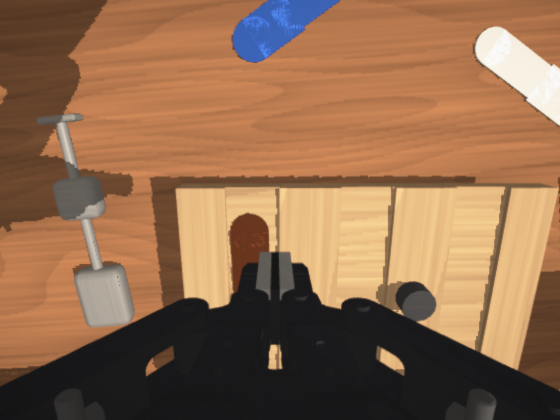

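View pics/t25.png

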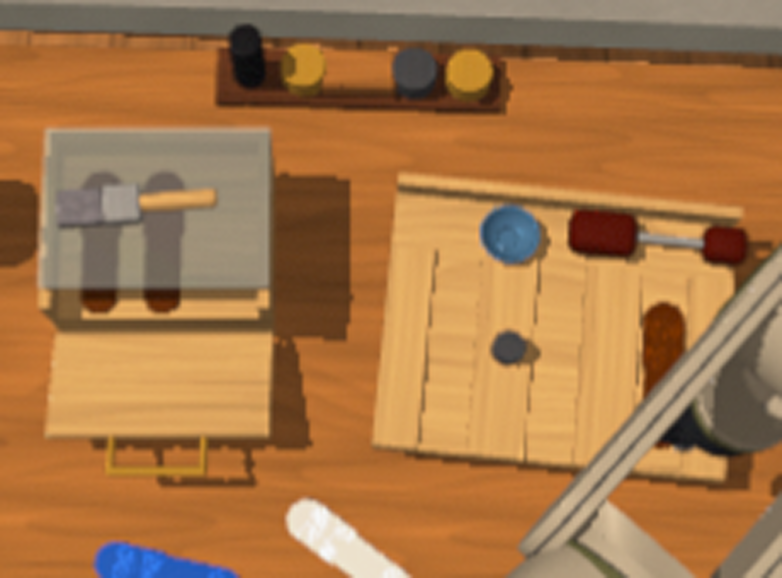

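```bash
python3 -c "
from h import *
s=state()
P=tosh(cast('wrist',[[249,212.5],[230,240],[269,240]],.0775,s));print(P.round(4),tosh(cast('wrist',[[200,188],[500,187]],.081,s)))
go([*sh(P[0,0]+.1,P[1:,1].mean()-.001),.10],[-90,0,-4.1],s)
"
```

```text
[[ 0.0271 -0.1165]
 [ 0.0567 -0.1368]
 [ 0.0567 -0.0964]] [[ 0.00097678 -0.16394682]
 [ 0.00028818  0.1333916 ]]
go linear [126.8, 170.1, -27.0] rot [-0.1, -0.0, 0.1]
```

```bash
python3 -m handwheel '[{"claw":0,"linear":[45,20,-9],"delta_rot":[0,0,0]},{"claw":0,"linear":[90,50,-20],"delta_rot":[0,0,0]},{"claw":0,"linear":[127,80,-27],"delta_rot":[0,0,0]},{"claw":0,"linear":[127,120,-27],"delta_rot":[0,0,0]},{"claw":0,"linear":[127,160,-27],"delta_rot":[0,0,0]},{"claw":0,"linear":[127,180,-27],"delta_rot":[0,0,0]},{"claw":0,"linear":[127,183,-27],"delta_rot":[0,0,0]},{"claw":0,"linear":[127,183,-27],"delta_rot":[0,0,0]}]'
python3 -c "
from h import *
s=snap('wrist','w26.png');print(s['tcp_pos'],s['force'],tosh(s['tcp_pos']))"
```

```text
time: 38.28
tcp_pos: [0.5624, -0.3448, 0.0893]
ee_rot: [-90.0, -0.2, -4.2]
force: [0.3, -0.6, 0.3]
finger_gap: -0.0002
[ 0.56236402 -0.34480906  0.08927947] [ 0.3137603  -0.58815444  0.30249119] [ 0.12823231 -0.11944646]
```

View pics/w26.png

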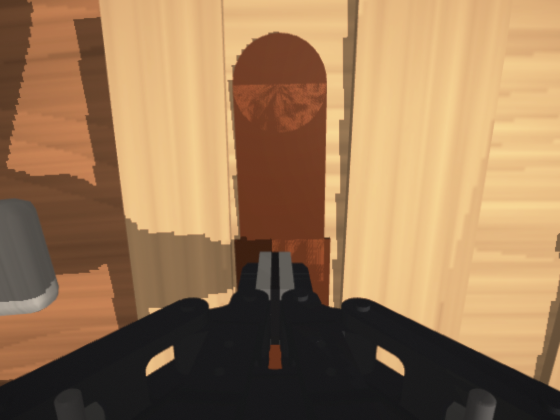

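Placed over C's blade start. I'll press lightly and drag about 75 mm.

```bash
python3 -m handwheel '[{"claw":0,"linear":[0,6,2],"delta_rot":[0,0,0]},{"claw":0,"linear":[0,10.5,2],"delta_rot":[0,0,0]},{"claw":0,"linear":[0,11.5,2],"delta_rot":[0,0,0]},{"claw":0,"linear":[0,11.5,2],"delta_rot":[0,0,0]},{"claw":0,"linear":[0,11.5,2],"delta_rot":[0,0,0]}]'
```

```text
time: 38.95
tcp_pos: [0.5621, -0.3428, 0.0776]
ee_rot: [-90.0, -0.2, -4.2]
force: [-3.0, 3.7, 10.4]
finger_gap: 0.0
```

```bash
python3 -m handwheel '[{"claw":0,"linear":[-8,-0.2,0],"delta_rot":[0,0,0]},{"claw":0,"linear":[-20,-0.2,0],"delta_rot":[0,0,0]},{"claw":0,"linear":[-35,-0.2,0],"delta_rot":[0,0,0]},{"claw":0,"linear":[-50,-0.2,0],"delta_rot":[0,0,0]},{"claw":0,"linear":[-65,-0.2,0],"delta_rot":[0,0,0]},{"claw":0,"linear":[-75,-0.2,0],"delta_rot":[0,0,0]},{"claw":0,"linear":[-75,-0.2,0],"delta_rot":[0,0,0]}]'
python3 -m handwheel '[{"claw":0,"linear":[0,-15,0],"delta_rot":[0,0,0]},{"claw":0,"linear":[-5,-70,0],"delta_rot":[0,0,0]},{"claw":0,"linear":[-5,-80,0],"delta_rot":[0,0,0]},{"claw":0,"linear":[-5,-80,0],"delta_rot":[0,0,0]}]'
python3 -c "
from h import *
s=snap('wrist','w27.png');print(s['tcp_pos'],s['force'])"
```

```text
time: 39.83
tcp_pos: [0.4868, -0.3378, 0.0776]
ee_rot: [-90.0, -0.2, -4.2]
force: [-2.7, -0.3, 9.8]
finger_gap: -0.0
time: 40.33
tcp_pos: [0.4823, -0.3372, 0.1573]
ee_rot: [-90.0, -0.2, -4.2]
force: [0.1, 0.5, 0.3]
finger_gap: 0.0002
[ 0.48227412 -0.33722702  0.15734358] [0.11387403 0.4725663  0.31745654]
```

View pics/w27.png

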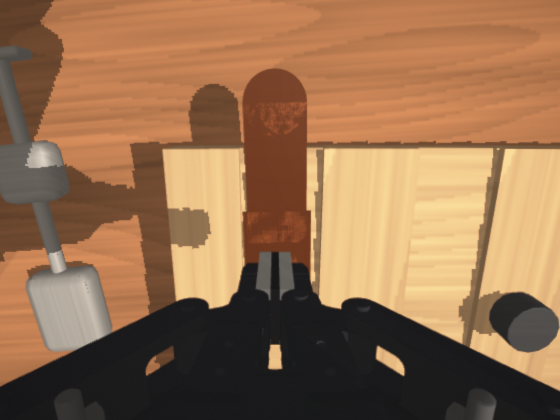

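```bash
python3 -c "
from h import *
s=state()
P=cast('wrist',[[275,68.5],[243,130],[307,130],[243.5,205],[308.5,205]],.0775,s);print(tosh(P).round(4))
a=P[1:3].mean(0);d=(P[3:].mean(0)-a);print('yaw',np.degrees(np.arctan2(d[1],d[0])))
u=np.array([np.cos(np.radians(-4)),np.sin(np.radians(-4))]);p=P[0,:2]+u*.028
go([*p,.0565],[-90,0,-4],s)
"
```

```text
[[-0.048  -0.1166]
 [-0.012  -0.1367]
 [-0.0119 -0.0966]
 [ 0.0366 -0.1376]
 [ 0.0367 -0.0945]]
yaw -3.4315299732623337
go linear [-67.2, 99.1, 0.2] rot [-0.1, -0.2, 0.1]
```

```bash
python3 -m handwheel '[{"claw":40,"linear":[-35,0,0],"delta_rot":[0,-0.5,0]},{"claw":58,"linear":[-67.2,10,0],"delta_rot":[0,-0.5,0]},{"claw":58,"linear":[-67.2,35,0],"delta_rot":[0,-0.5,0]},{"claw":58,"linear":[-67.2,65,0],"delta_rot":[0,-0.5,0]},{"claw":58,"linear":[-67.2,90,0],"delta_rot":[0,-0.5,0]},{"claw":58,"linear":[-67.2,99.5,0],"delta_rot":[0,-0.5,0]},{"claw":58,"linear":[-67.2,99.5,0],"delta_rot":[0,-0.5,0]}]'
python3 -c "
from h import *
s=snap('wrist','w28.png');print(s['tcp_pos'],s['force'])"
```

```text
time: 41.25
tcp_pos: [0.4139, -0.3308, 0.0549]
ee_rot: [-89.8, 0.1, -3.7]
force: [1.0, -0.2, 0.7]
finger_gap: 0.0582
[ 0.41394219 -0.3307929   0.05493107] [ 1.04924258 -0.21377276  0.71037123]
```

View pics/w28.png

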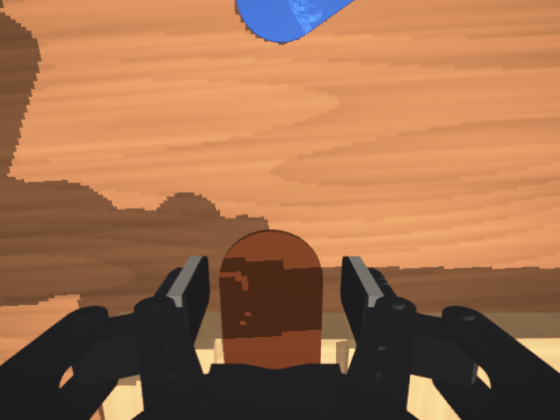

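Centred. I'll close, lift and look.

```bash
python3 -m handwheel '[{"claw":30,"linear":[0,0,0],"delta_rot":[0,0,0]},{"claw":30,"linear":[0,0,0],"delta_rot":[0,0,0]},{"claw":30,"linear":[0,0,0],"delta_rot":[0,0,0]},{"claw":30,"linear":[0,0,0],"delta_rot":[0,0,0]},{"claw":30,"linear":[0,-10,0],"delta_rot":[0,0,0]},{"claw":30,"linear":[-4,-50,0],"delta_rot":[0,0,0]},{"claw":30,"linear":[-6,-100,0],"delta_rot":[0,0,0]},{"claw":30,"linear":[-8,-145,0],"delta_rot":[0,0,0]}]' 30
python3 -c "
from h import *
s=snap('side','s29.png',(200,120,420,360),2.5);print(s['tcp_pos'],s['force'])
go([*cu(-.165,-.07),.2],[-90,0,1.8],s)"
```

```text
time: 42.3
tcp_pos: [0.4062, -0.331, 0.2032]
ee_rot: [-89.9, -0.1, -3.7]
force: [1.1, -0.8, -0.0]
finger_gap: 0.0383
[ 0.40620415 -0.331022    0.20320903] [ 1.09609116 -0.83857504 -0.03993348]
go linear [-11.7, 3.8, 462.3] rot [-0.1, -5.5, 0.1]
```

View pics/s29.png

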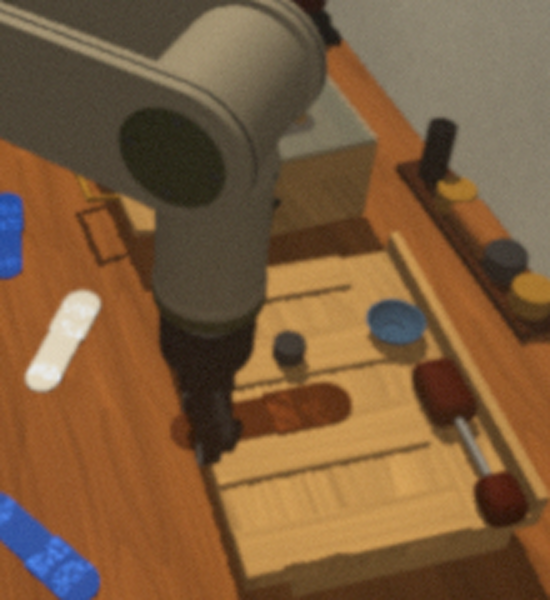

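Held. I'll carry it across to the right slot.

```bash
python3 -m handwheel '[{"claw":30,"linear":[-5,0,55],"delta_rot":[0,-1,0]},{"claw":30,"linear":[-10,0,115],"delta_rot":[0,-2,0]},{"claw":30,"linear":[-12,0,175],"delta_rot":[0,-3,0]},{"claw":30,"linear":[-12,0,235],"delta_rot":[0,-4,0]},{"claw":30,"linear":[-12,0,295],"delta_rot":[0,-5,0]},{"claw":30,"linear":[-12,0,355],"delta_rot":[0,-5.5,0]},{"claw":30,"linear":[-12,2,415],"delta_rot":[0,-5.5,0]},{"claw":30,"linear":[-12,3,462],"delta_rot":[0,-5.5,0]}]'
python3 -c "
from h import *
go([*cu(-.165,-.07),.09],[-90,0,1.8])"
```

```text
time: 43.35
tcp_pos: [0.4237, 0.1328, 0.1989]
ee_rot: [-89.9, -0.1, 1.9]
force: [0.8, -0.4, 0.0]
finger_gap: 0.0385
go linear [0.4, 108.9, -1.8] rot [-0.1, 0.1, 0.1]
```

```bash
python3 -m handwheel '[{"claw":30,"linear":[0,30,-1],"delta_rot":[0,0,0]},{"claw":30,"linear":[0,60,-1],"delta_rot":[0,0,0]},{"claw":30,"linear":[0,90,-1],"delta_rot":[0,0,0]},{"claw":30,"linear":[0,109,-1],"delta_rot":[0,0,0]},{"claw":30,"linear":[0,109,-1],"delta_rot":[0,0,0]},{"claw":30,"linear":[0,109,-1],"delta_rot":[0,0,0]}]'
python3 -c "
from h import *
s=snap('wrist','w30.png');snap('side','s30.png',(200,80,400,230),4);print(s['tcp_pos'],s['force'])
print(tocu(s['tcp_pos']))
t=np.array([*cu(-.164+.137,-.07),.108]);print((proj('side',t)-[200,80])*4)
go([*cu(-.015,-.07),.089],[-90,0,1.8],s)"
```

```text
time: 44.1
tcp_pos: [0.4249, 0.1296, 0.0907]
ee_rot: [-89.9, -0.1, 1.8]
force: [0.7, -0.1, 0.0]
finger_gap: 0.0388
[0.42490335 0.12964358 0.09070148] [ 0.74540163 -0.12267695  0.00991323]
[-0.16442136 -0.07142706]
[[310.97611263 422.42443371]]
go linear [149.4, 2.0, 1.4] rot [-0.1, 0.0, 0.1]
```

View pics/s30.png

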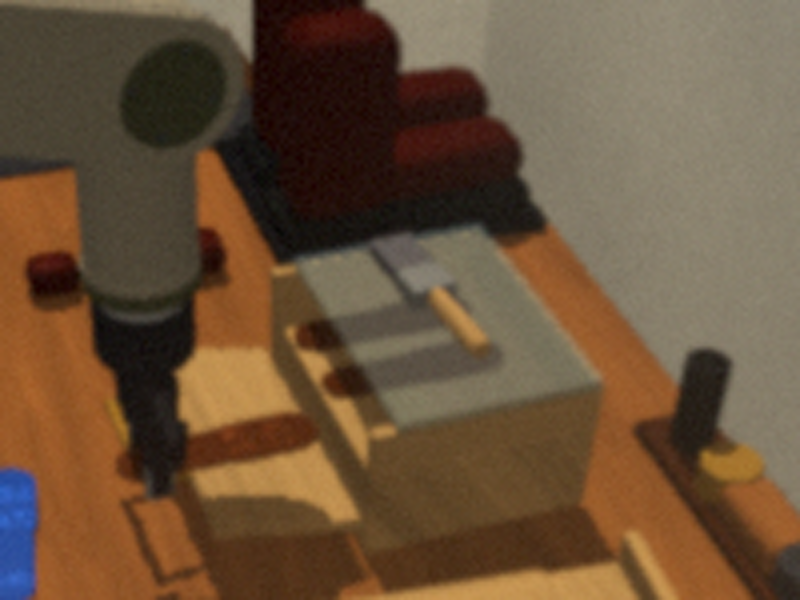

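```bash
python3 -m handwheel '[{"claw":30,"linear":[25,1,2],"delta_rot":[0,0,0]},{"claw":30,"linear":[55,1,2],"delta_rot":[0,0,0]},{"claw":30,"linear":[85,1,2],"delta_rot":[0,0,0]},{"claw":30,"linear":[115,1,2],"delta_rot":[0,0,0]},{"claw":30,"linear":[140,2,2],"delta_rot":[0,0,0]},{"claw":30,"linear":[149,4,2],"delta_rot":[0,0,0]},{"claw":30,"linear":[149,10,2],"delta_rot":[0,0,0]},{"claw":30,"linear":[149,15,2],"delta_rot":[0,0,0]}]'
python3 -m handwheel '[{"claw":30,"linear":[0,3,0],"delta_rot":[0,0,0]},{"claw":30,"linear":[0,5,0],"delta_rot":[0,0,0]},{"claw":30,"linear":[0,7.5,0],"delta_rot":[0,0,0]},{"claw":30,"linear":[0,7.5,0],"delta_rot":[0,0,0]}]'
```

```text
time: 45.2
tcp_pos: [0.5723, 0.1364, 0.0743]
ee_rot: [-89.9, -0.0, 1.8]
force: [0.4, 0.0, -0.1]
finger_gap: 0.0389
time: 45.7
tcp_pos: [0.5735, 0.1364, 0.0677]
ee_rot: [-89.9, -0.1, 1.8]
force: [-0.3, 0.1, 1.6]
finger_gap: 0.0386
```

```bash
python3 -m handwheel '[{"claw":30,"linear":[0,1.5,0],"delta_rot":[0,0,0]},{"claw":30,"linear":[0,1.8,0],"delta_rot":[0,0,0]},{"claw":30,"linear":[0,1.8,0],"delta_rot":[0,0,0]}]'
python3 -m handwheel '[{"claw":50,"linear":[0,-1,0],"delta_rot":[0,0,0]},{"claw":50,"linear":[0,-1,0],"delta_rot":[0,0,0]},{"claw":50,"linear":[0,-1,0],"delta_rot":[0,0,0]},{"claw":50,"linear":[-1,-30,0],"delta_rot":[0,0,0]},{"claw":30,"linear":[-30,-60,0],"delta_rot":[0,0,0]},{"claw":0,"linear":[-62,-60,0],"delta_rot":[0,0,0]},{"claw":0,"linear":[-62,-60,0],"delta_rot":[0,0,0]},{"claw":0,"linear":[-62,-60,0],"delta_rot":[0,0,0]}]'
python3 -c "
from h import *
s=snap('side','s31.png',(200,80,400,230),4);print(s['tcp_pos'],s['force'],tocu(s['tcp_pos']))"
```

```text
time: 46.08
tcp_pos: [0.5739, 0.1365, 0.0668]
ee_rot: [-89.9, -0.1, 1.8]
force: [-3.8, 0.2, 7.6]
finger_gap: 0.0385
time: 47.08
tcp_pos: [0.5118, 0.1343, 0.1256]
ee_rot: [-89.9, -0.1, 1.8]
force: [0.0, -1.2, -0.2]
finger_gap: -0.0003
[0.51179883 0.13434037 0.12560594] [ 0.0047541  -1.18370386 -0.22033775] [-0.07742123 -0.06946205]
```

View pics/s31.png

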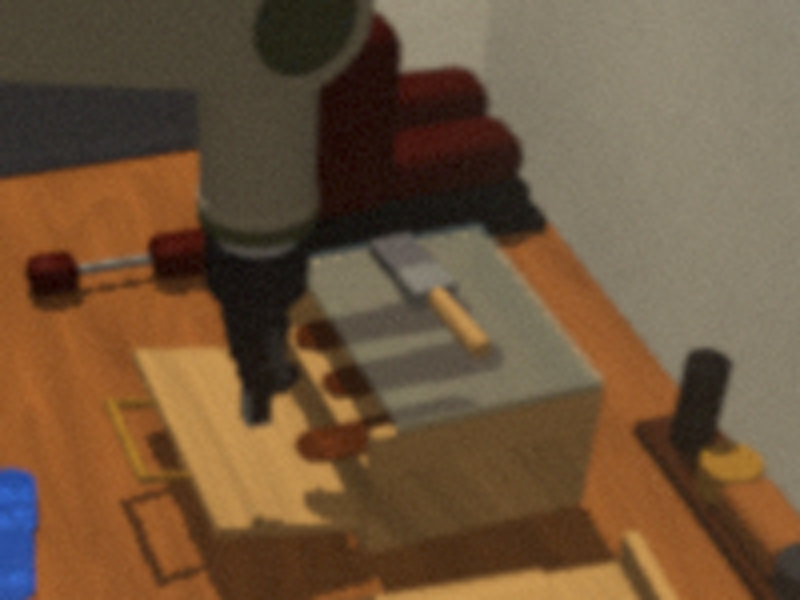

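C lies flat, half inside. I'll push it home.

```bash
python3 -m handwheel '[{"claw":0,"linear":[0,20,0],"delta_rot":[0,0,0]},{"claw":0,"linear":[0,40,0],"delta_rot":[0,0,0]},{"claw":0,"linear":[0,45,0],"delta_rot":[0,0,0]},{"claw":0,"linear":[0,45,0],"delta_rot":[0,0,0]},{"claw":0,"linear":[20,45,0],"delta_rot":[0,0,0]},{"claw":0,"linear":[40,45,0],"delta_rot":[0,0,0]},{"claw":0,"linear":[58,45,0],"delta_rot":[0,0,0]},{"claw":0,"linear":[58,45,0],"delta_rot":[0,0,0]}]'
python3 -m handwheel '[{"claw":0,"linear":[-1,-5.2,0],"delta_rot":[0,0,0]},{"claw":0,"linear":[-1,-5.2,0],"delta_rot":[0,0,0]},{"claw":0,"linear":[6,-5.2,0],"delta_rot":[0,0,0]},{"claw":0,"linear":[12,-5.2,0],"delta_rot":[0,0,0]},{"claw":0,"linear":[15,-5.2,0],"delta_rot":[0,0,0]},{"claw":0,"linear":[15,-5.2,0],"delta_rot":[0,0,0]}]'
python3 -m handwheel '[{"claw":0,"linear":[-40,0,0],"delta_rot":[0,0,0]},{"claw":0,"linear":[-80,-20,0],"delta_rot":[0,0,0]},{"claw":0,"linear":[-120,-50,0],"delta_rot":[0,0,0]},{"claw":0,"linear":[-150,-110,-10],"delta_rot":[0,0,0]},{"claw":0,"linear":[-160,-150,-60],"delta_rot":[0,0,0]},{"claw":0,"linear":[-160,-150,-120],"delta_rot":[0,0,0]},{"claw":0,"linear":[-160,-150,-140],"delta_rot":[0,0,0]},{"claw":0,"linear":[-160,-150,-140],"delta_rot":[0,0,0]}]'
python3 -c "
from h import *
s=snap('side','s32.png',(200,80,400,230),4);snap('top','t32.png',(180,90,410,260),3.4);print(s['tcp_pos'],s['force'],tocu(s['tcp_pos']))"
```

```text
time: 48.12
tcp_pos: [0.5711, 0.1362, 0.0819]
ee_rot: [-89.9, -0.2, 1.8]
force: [-0.7, 0.1, -0.1]
finger_gap: -0.0001
time: 48.88
tcp_pos: [0.5847, 0.1366, 0.0859]
ee_rot: [-89.9, -0.1, 1.8]
force: [-1.0, -0.3, -0.2]
finger_gap: -0.0002
time: 49.88
tcp_pos: [0.4286, -0.0098, 0.2357]
ee_rot: [-90.0, -0.1, 1.6]
force: [-0.4, -0.6, -0.2]
finger_gap: -0.0
[ 0.42859056 -0.00980227  0.23566015] [-0.44998751 -0.63243905 -0.19100408] [-0.16511607 -0.21091992]
```

View pics/s32.png

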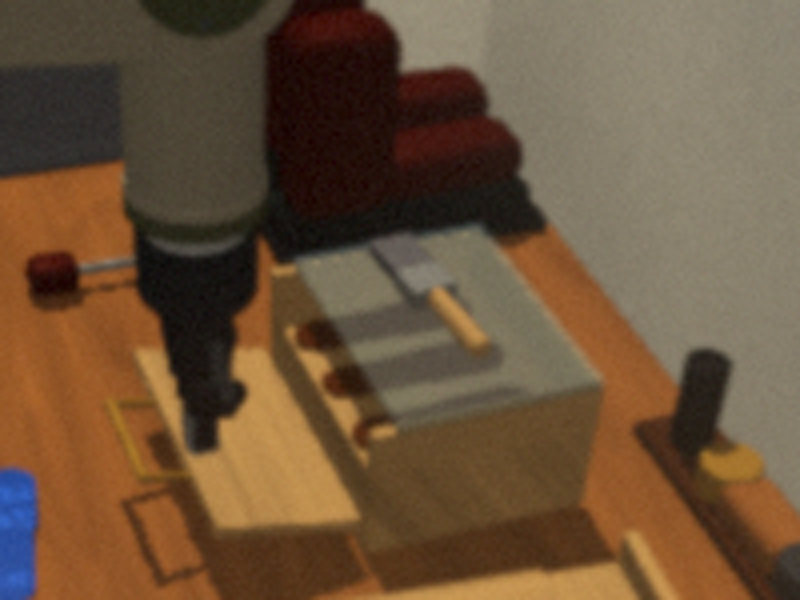

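View pics/t32.png

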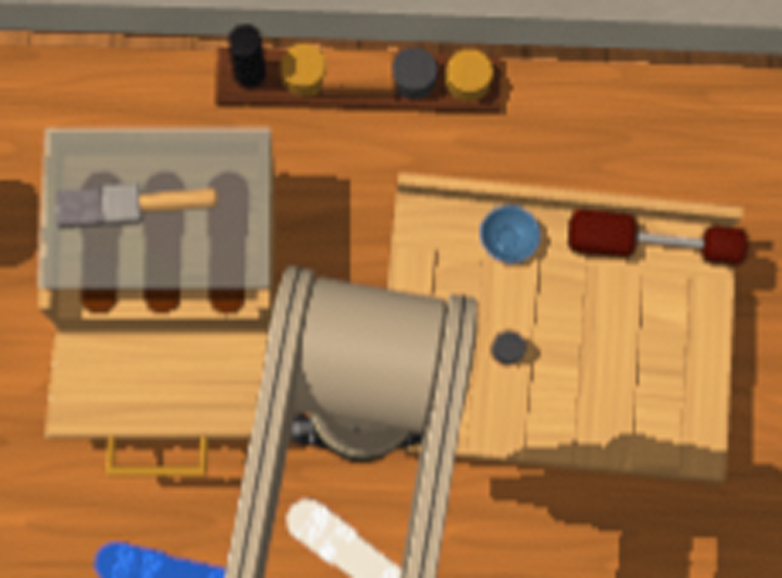

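All three are inside, with tips at (98,308), (162,308) and (227,310). I'll measure their distance behind the front and plan the flap approach.

```bash
python3 -c "
from h import *
f=lambda a:np.array(a)/3.4+[180,90]
print(tocu(cast('top',f([[99,311],[162,311],[227,313],[101,173],[165,172],[229,172]]),.0865)))
print('front edge floor',tocu(cast('top',f([[85,318],[262,318]]),.085)))
b=f([[112,470],[205,474]]);P=cast('top',b,.071);print('bar',P,tocu(P))
s=state();go([*cu(-.167,0),.16],[-90,0,-88.2],s)
"
```

```text
[[ 0.00790384  0.06667758]
 [ 0.00785795 -0.00187111]
 [ 0.00558383 -0.0725803 ]
 [ 0.16693064  0.07018942]
 [ 0.16803724 -0.00100679]
 [ 0.16802368 -0.07219484]]
front edge floor [[ 0.00045283  0.08192256]
 [ 0.00036948 -0.11059281]]
bar [[0.42106267 0.25053787 0.071     ]
 [0.41983371 0.15051625 0.071     ]] [[-0.16446276  0.04952821]
 [-0.16883288 -0.05040545]]
go linear [-2.0, 75.7, 209.1] rot [-0.1, 90.0, -0.0]
```

The tips are 5–8 mm behind the front. Now I turn the gripper above the bar.

```bash
python3 -m handwheel '[{"claw":32,"linear":[0,-20,20],"delta_rot":[0,10.5,0]},{"claw":32,"linear":[0,-20,50],"delta_rot":[0,21,0]},{"claw":32,"linear":[0,-20,80],"delta_rot":[0,31.5,0]},{"claw":32,"linear":[0,-10,110],"delta_rot":[0,42,0]},{"claw":32,"linear":[0,0,140],"delta_rot":[0,52.5,0]},{"claw":32,"linear":[-1,0,170],"delta_rot":[0,63,0]},{"claw":32,"linear":[-2,0,195],"delta_rot":[0,73.5,0]},{"claw":32,"linear":[-2,20,209],"delta_rot":[0,84,0]}]'
python3 -c "
from h import *
go([.4205,.2005,.13],[-90,0,-88.2])"
```

```text
time: 50.98
tcp_pos: [0.4201, 0.2033, 0.2168]
ee_rot: [-89.8, 0.1, -82.3]
force: [0.2, -0.9, 0.2]
finger_gap: 0.032
go linear [3.0, 86.8, -0.3] rot [-0.2, 5.9, -0.1]
```

```bash
python3 -m handwheel '[{"claw":32,"linear":[3,30,0],"delta_rot":[-0.2,4.5,0]},{"claw":32,"linear":[3,60,0],"delta_rot":[-0.2,4.5,0]},{"claw":32,"linear":[3,85,0],"delta_rot":[-0.2,4.5,0]},{"claw":32,"linear":[3,100,0],"delta_rot":[-0.2,4.5,0]},{"claw":32,"linear":[3,100,0],"delta_rot":[-0.2,4.5,0]},{"claw":32,"linear":[3,100,0],"delta_rot":[-0.2,4.5,0]}]'
python3 -c "
from h import *
s=snap('wrist','w33.png');print(s['tcp_pos'],s['ee_rot'],s['force'])"
```

```text
time: 51.72
tcp_pos: [0.4212, 0.198, 0.1168]
ee_rot: [-90.0, 0.1, -86.7]
force: [-0.7, 0.8, 0.1]
finger_gap: 0.0322
[0.42118802 0.19803604 0.11681485] [-9.00438667e+01  6.83868355e-02 -8.66568757e+01] [-0.67363332  0.7599607   0.12152719]
```

View pics/w33.png

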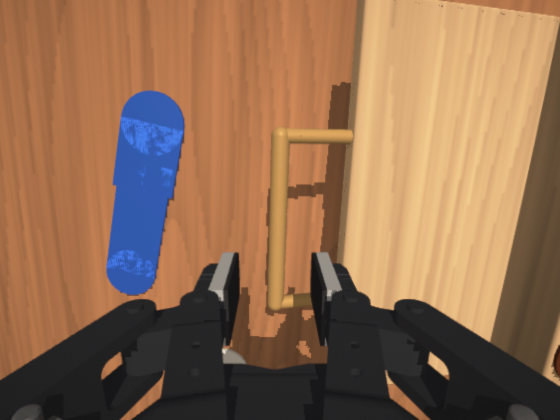

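```bash
python3 -c "
from h import *
s=state();t=s['tcp_pos'];print(proj('wrist',[[t[0],t[1],.071]],s)); print(cast('wrist',[[281,135],[277,215],[275,300]],.071,s))"
```

```text
[[274.99871939 236.03324447]]
[[0.42133737 0.25560668 0.071     ]
 [0.42183001 0.21077275 0.071     ]
 [0.42381268 0.1564388  0.071     ]]
```

The bar is centred between the fingers. I'll descend and pinch.

```bash
python3 -m handwheel '[{"claw":32,"linear":[-2,20,1],"delta_rot":[0,1.3,0]},{"claw":32,"linear":[-4,40,1],"delta_rot":[0,1.3,0]},{"claw":32,"linear":[-4,58,1],"delta_rot":[0,1.3,0]},{"claw":32,"linear":[-4,58,1],"delta_rot":[0,1.3,0]},{"claw":5,"linear":[-4,58,1],"delta_rot":[0,1.3,0]},{"claw":5,"linear":[-4,58,1],"delta_rot":[0,1.3,0]},{"claw":5,"linear":[-4,58,1],"delta_rot":[0,1.3,0]},{"claw":5,"linear":[-4,58,1],"delta_rot":[0,1.3,0]}]' 20
```

```text
time: 52.78
tcp_pos: [0.4225, 0.2019, 0.0592]
ee_rot: [-90.0, 0.1, -88.0]
force: [-0.7, -0.6, 6.9]
finger_gap: 0.009
```

```bash
python3 -m handwheel '[{"claw":5,"linear":[0,-15.9,4.4],"delta_rot":[0,0,0]},{"claw":5,"linear":[0,-31.3,10.4],"delta_rot":[0,0,0]},{"claw":5,"linear":[0,-46,17.9],"delta_rot":[0,0,0]},{"claw":5,"linear":[0,-59.8,26.8],"delta_rot":[0,0,0]},{"claw":5,"linear":[0,-72.8,37],"delta_rot":[0,0,0]},{"claw":5,"linear":[0,-84.6,48.5],"delta_rot":[0,0,0]},{"claw":5,"linear":[0,-95.2,61.1],"delta_rot":[0,0,0]},{"claw":5,"linear":[0,-95.2,61.1],"delta_rot":[0,0,0]}]'
python3 -c "
from h import *
s=snap('side','s34.png',(200,80,400,230),4)"
```

```text
time: 53.78
tcp_pos: [0.4825, 0.2039, 0.1561]
ee_rot: [-90.2, 0.1, -88.0]
force: [-15.0, -2.2, 21.5]
finger_gap: 0.0089
```

View pics/s34.png

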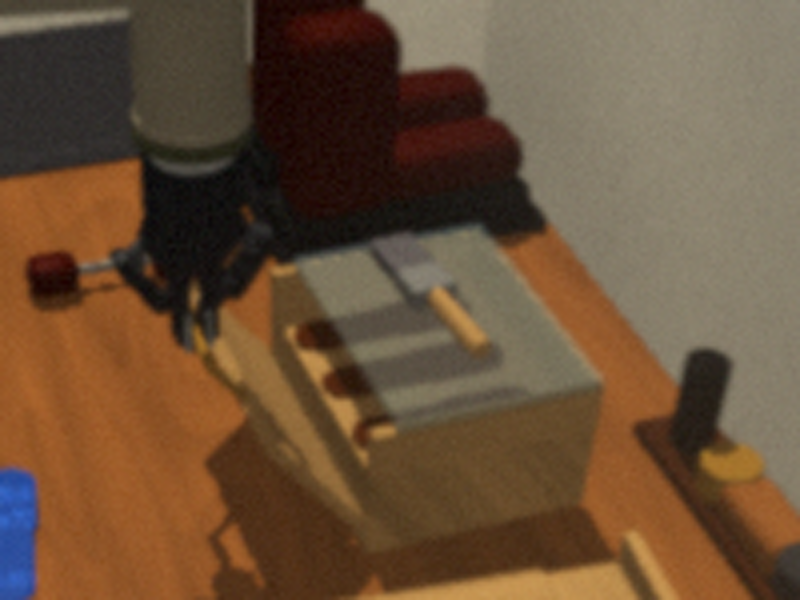

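The flap is coming up. The reaction is purely radial, so my arc runs slightly inside the bar's. I'll shift it outward 3 mm and continue.

```bash
python3 -m handwheel '[{"claw":5,"linear":[0,-2.4,-1.8],"delta_rot":[0,0,0]},{"claw":5,"linear":[0,-11.8,12],"delta_rot":[0,0,0]},{"claw":5,"linear":[0,-19.9,26.8],"delta_rot":[0,0,0]},{"claw":5,"linear":[0,-26.4,42.3],"delta_rot":[0,0,0]},{"claw":5,"linear":[0,-26.4,42.3],"delta_rot":[0,0,0]}]'
```

```text
time: 54.45
tcp_pos: [0.5264, 0.2052, 0.1812]
ee_rot: [-90.0, 0.1, -88.0]
force: [-1.0, 0.7, 8.5]
finger_gap: 0.0089
```

```bash
python3 -m handwheel '[{"claw":5,"linear":[0,-5.5,15.5],"delta_rot":[0,0,0]},{"claw":5,"linear":[0,-9,32],"delta_rot":[0,0,0]},{"claw":5,"linear":[0,-10.5,44],"delta_rot":[0,0,0]},{"claw":5,"linear":[0,-10.5,50],"delta_rot":[0,0,0]},{"claw":5,"linear":[0,-10.5,50],"delta_rot":[0,0,0]}]'
python3 -m handwheel '[{"claw":5,"linear":[0,0,3],"delta_rot":[0,0,0]},{"claw":5,"linear":[0,0,6],"delta_rot":[0,0,0]},{"claw":5,"linear":[0,0,6],"delta_rot":[0,0,0]}]'
```

```text
time: 55.08
tcp_pos: [0.5761, 0.2068, 0.1905]
ee_rot: [-90.0, 0.0, -88.0]
force: [1.3, -0.3, 4.8]
finger_gap: 0.0088
time: 55.45
tcp_pos: [0.5815, 0.207, 0.1904]
ee_rot: [-90.0, 0.0, -88.0]
force: [-2.0, -0.1, 5.4]
finger_gap: 0.0088
```

```bash
python3 -m handwheel '[{"claw":5,"linear":[0,0,2],"delta_rot":[0,0,0]},{"claw":5,"linear":[0,0,3],"delta_rot":[0,0,0]},{"claw":5,"linear":[0,0,3],"delta_rot":[0,0,0]}]'
```

```text
time: 55.82
tcp_pos: [0.5834, 0.2071, 0.1904]
ee_rot: [-90.2, 0.0, -88.0]
force: [-8.3, -1.9, 7.9]
finger_gap: 0.0087
```

```bash
python3 -m handwheel '[{"claw":5,"linear":[0,0,1.5],"delta_rot":[0,0,0]},{"claw":5,"linear":[0,0,1.5],"delta_rot":[0,0,0]},{"claw":5,"linear":[0,0,1.5],"delta_rot":[0,0,0]}]'
```

```text
time: 56.2
tcp_pos: [0.5835, 0.2071, 0.1903]
ee_rot: [-90.3, 0.0, -88.0]
force: [-15.6, -2.0, 13.1]
finger_gap: 0.0091
```

It's at the stop: the force rises with no further motion. I'll release and lift.

```bash
python3 -m handwheel '[{"claw":34,"linear":[0,0,0],"delta_rot":[0,0,0]},{"claw":34,"linear":[0,0,0],"delta_rot":[0,0,0]},{"claw":34,"linear":[0,0,-1],"delta_rot":[0,0,0]},{"claw":34,"linear":[0,-30,-1],"delta_rot":[0,0,0]},{"claw":34,"linear":[0,-70,-1],"delta_rot":[0,0,0]},{"claw":34,"linear":[0,-110,-60],"delta_rot":[0,0,0]},{"claw":34,"linear":[0,-110,-115],"delta_rot":[0,0,0]},{"claw":34,"linear":[0,-110,-130],"delta_rot":[0,0,0]}]'
python3 -c "
from h import *
s=snap('side','s35.png',(200,80,400,230),4);s=snap('wrist','w35.png');snap('top','t35.png',(180,90,410,260),3.4);print(s['tcp_pos'])"
```

```text
time: 57.2
tcp_pos: [0.4534, 0.2027, 0.3006]
ee_rot: [-90.1, 0.1, -87.9]
force: [0.6, -0.2, -0.0]
finger_gap: 0.0337
[0.45315485 0.20280856 0.30057245]
```

View pics/s35.png

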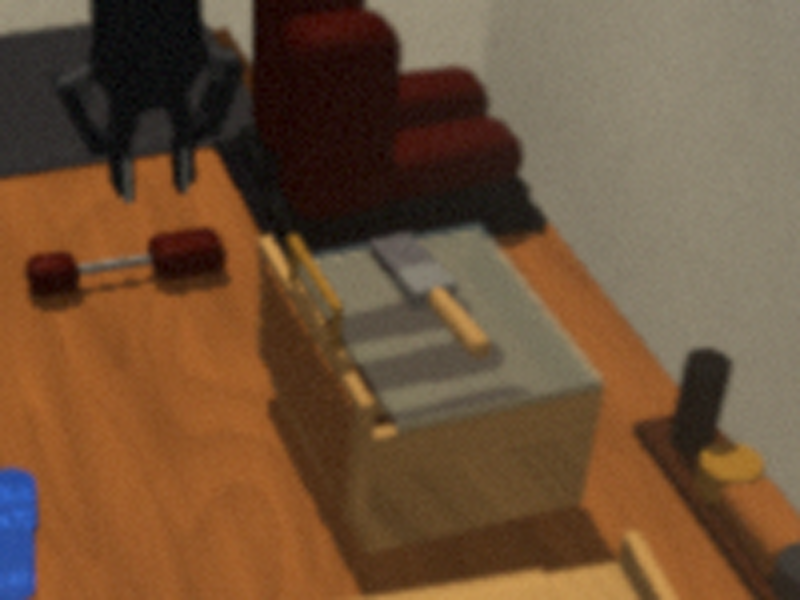

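View pics/w35.png

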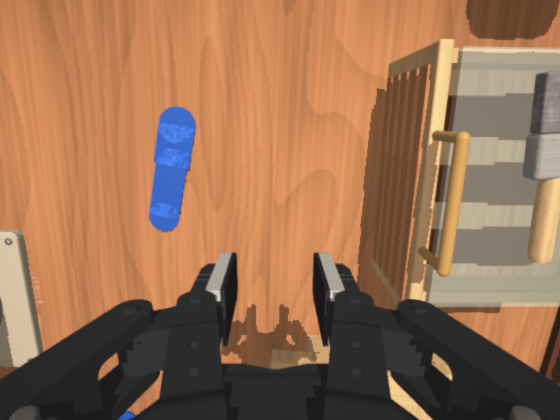

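View pics/t35.png

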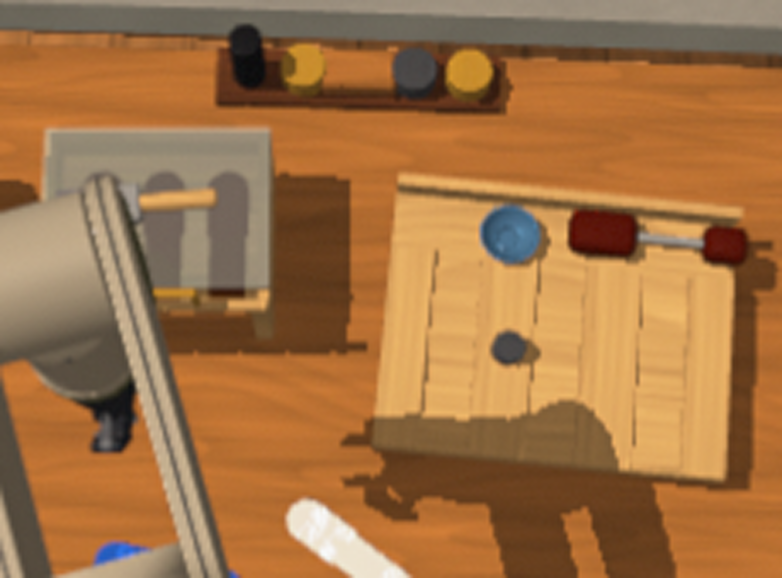

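```bash
python3 -c "
from h import *
s=state()
print(tocu(cast('wrist',[[460,138],[455,200],[446,270]],.2,s)))
print(tocu(cast('side',np.array([[293,240],[338,303]])/4+[200,80],.2)))
print(tocu(cast('wrist',[[446,42],[430,200]],.16,s)))
"
```

```text
[[-2.65698820e-03  5.41665993e-02]
 [ 4.39754399e-05  9.70600839e-03]
 [ 1.04473430e-03 -4.60001989e-02]]
[[-0.00138276  0.04861588]
 [ 0.00201022 -0.04437899]]
[[-2.11357844e-03  1.23472920e-01]
 [ 2.16869258e-04  7.11500805e-05]]
```

The flap is shut: the bar now measures over the hinge line or slightly past it, and the flap took 15 N without moving further. The gripper is clear, so I hand in.

```bash
python3 -c "
from h import *
r.sign_off(); print(state()['time'],state()['force'])"
```

```text
the job is handed in; nothing more can be done
the job is handed in; nothing more can be done
```

I pulled the flap down to its stop, put all three tortoiseshell horns in the cupboard, and shut the flap again. I handed in at about 57 s of the 210 s allowed.

- **Horns:** each was slid out over the shelf's front edge, gripped by its handle, laid flat on the cupboard floor and pushed in. The last top picture put their handle ends 5–8 mm behind the front. The middle horn had been knocked forward partway through, so I measured it again before taking it.
- **Flap:** it was at its stop in both directions. It resisted 25 N when down and about 15 N when shut without moving further. In the final views the bar measured about 6 mm further in than the stated dimensions give for a shut flap. I put that down to error in my estimate of the cupboard's position, and did not resolve it further.
- **Everything else:** the dish, polish tin, shoe trees and brush, and the blue and white look-alikes where visible, looked unmoved in the last pictures. The stretcher was outside those views; I last saw it while working at the shelf and the robot did not go near it.
- **Forces:** the highest tool force I read was about 26 N.

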